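# Interleave the next tailpiece blank and hold the loupe over its pearl eye

## Task

Lay the cork separator squarely centred on the ebony blank that lies on the stacking stand, then stack the other ebony blank squarely centred on the separator, pearl eye up. Then pick up the blue loupe and hold it level with its lens straight above the upper blank's pearl eye, the lens at the same height as the red collar on the post, touching neither stand nor stack with it; finish while still holding it there, motionless. Leave the lower blank in place, the collar as it is set, and the jar, carton and screwdriver alone.

Things in the scene. Friction and masses are not known exactly. Their poses are not given: they have to be found in the camera images.
- stand: fixed stacking stand: steel base plate, 235 (x) x 90 (y) x 6 mm high, reaching from x = -85 to +150 mm, with a cork pad 100 x 40 mm, top 12 mm above the bench, centred at the origin. At x = +110 mm rises a 10 mm thick aluminium post, top 171 mm above the bench. Origin on the bench under the pad's centre; x runs along the blanks towards the post, z up.
- focus_mark (a point): centre of the red collar (26 mm diameter, 10 mm high) on the stand's post, with a small brass pin towards the stack. Its height marks the loupe's focal height; it is set 90 to 140 mm above the bench and stays by friction.
- lower_blank: dark ebony tailpiece blank, 120 (x) x 50 (y) x 15 mm high, loose on the stand's cork pad (underside 12 mm above the bench) with a pearl eye in its top face; 110 g. Origin at the centre of its underside, x along it, z up.
- separator: stiff flat cork separator sheet, 130 (x) x 60 (y) x 6 mm thick, about 35 g, no front or back; it starts lying on a narrower fixed wooden block (90 x 34 mm, 20 mm high), so that both long edges are free. Origin at the centre of its underside, x along it.
- upper_blank: the other dark ebony blank, the same size as the lower (120 x 50 x 15 mm, about 110 g); it starts, pearl eye up, on a fixed wooden block of its own (90 x 34 mm, 20 mm high). Origin at the centre of its underside, x along it, z up. The two wooden blocks may have either place.
- upper_blank_eye (a point): centre of the upper blank's pearl eye: a white dot 11 mm across in a brass ring, in the top face, 25 mm from the blank's centre towards its +x end.
- loupe: loupe lying flat on the bench, about 100 g: a blue weighted bar grip 80 (x) x 16 (y) x 24 mm high, and at its +x end a round steel-framed lens 56 mm across and 10 mm high. Origin at the centre of the bar's underside; the underside of the lens frame is flush with it. z up when level; balanced close to the bar.
- loupe_grip (a point): middle of the loupe's bar grip, 12 mm above its underside; grip the bar here across its 16 mm width.
- loupe_lens (a point): centre of the loupe's lens, 82 mm from the bar's middle towards the loupe's +x and 5 mm above its underside.
- varnish_jar: amber varnish jar with dark cap, 54 mm across, 62 mm high, a bystander. Origin at the centre of its underside.
- screw_carton: open cardboard carton, 90 x 130 x 45 mm high, a bystander. Origin at the centre of its underside.
- screwdriver: screwdriver with orange handle, 140 mm long, lying along its x, a bystander.
Mind the look-alikes: they are no part of the job. Of the things that look like the separator, the middle-sized one is meant.

How it is judged:
By the outcome, as a careful person would: the job done as asked, in the order asked, and still so for the second after the job is handed in, while the arm keeps its last pose, push and grip.
It also fails if it takes over 72 s, if anything falls off the work surface, if the arm or the gripper's body presses on something with over 40 N, if the wrist force passes 120 N, or if a joint passes its speed limit or range.

## Robot

A 6-joint arm with a two-finger parallel gripper is mounted at the origin on the work surface. World frame = base frame: x ahead of the robot, y to its left, z up, the work surface at z = 0. Lengths are in mm, angles in rad, forces in N, time in s.
With the tool pointing down it reaches from about 400 to 925 mm from the base axis. Payload 12.5 kg.
Tool frame: the origin (TCP) lies between the finger pads; the fingertips stand 19 mm ahead of it and the grasp point (between the pads) is the TCP (ctrl.tips_ahead is the z of the fingertips in the tool frame, in mm); z points along the fingers, x is the direction in which the jaws open and shut, and the axes are right-handed (so a half turn about z gives the same grasp; the last joint's range is limited). The gripper opens to 95 mm and grips with 3 to 60 N. Pads are 20 mm wide; open, the fingers measure 119 mm over their backs; the gripper's body (75 mm by 180 mm) begins 59 mm behind the grasp point.
Start: joints at [-1.222, 0.491, 1.559, -0, 1.092, -0.106], TCP at [274.575, -561.474, 233.661] pointing down, gripper open.
Joint ranges: [-3.1, 3.1], [-0.84, 2.19], [0.05, 2.79], [-1.13, 4.28], [0.06, 2.93], [-2.69, 2.69]. Speed limits (rad/s): [2.22, 2.22, 2.79, 3.14, 3.14, 3.14].

## Interface

Orientations are given as a unit quaternion [w, x, y, z].
In Python, from plant import ctrl, viewer, sign_off gives the robot as it stands. The module is installed in compiled form; this text tells all that it offers.
- The arm moves only by the tool drive_tool, never from a script. Its argument "deltas" is a list of rows, each a list of 3 entries, a list of its own where there are three numbers: the finger opening in cm, from 0 to 9.51, then the shift along the tool's x, y, z in cm, then the turn about the tool's z in rad. In form: [[gripper, [dx, dy, dz], twist], ...]. A call has 1 to 5 rows; each row shifts and turns the pose as measured when the row begins, along the tool's axes as they then stand; what a row does not reach is not made up. A row lasts 1/12 s, in which the tool goes at most 41.7 mm and 7.16 degrees, less where a joint would pass 70% of its speed; a pose out of reach is approached as far as the arm can. A call is refused whole if a number of a shift passes 4.17 or a number of a turn 0.125, either way. A call with a gripper value outside its range is refused whole. The fingers move at their own pace and stop on an object; the grip force is fixed at half the most. Time passes only in rows, so rows that do not move let the fingers close. It gives the time, the measured TCP pose, the force and the opening at its end, in the units of the state.
- ctrl.get_state(): the state, without advancing time (a new reading comes with each control period).
- viewer.grab_frame(name): name is "scene" or "top" or "wrist"; returns (picture, depth): 384x512x3 uint8, blue, green, red; 384x512 float32, mm along the optical axis (not along the pixel's ray), 0 where there is no reading.
- viewer.camera_params(name): a dict with "mtx" (3x3 intrinsics, pixels), "position" and "rotation" of the camera in the world; the wrist camera has in their place "tool_from_camera" (4x4, takes a point from camera to tool coordinates, whose origin is the TCP and whose axes are the tool frame's). Camera axes: x right, y down, z forward; pixel columns grow to the right and rows downward; lengths in mm; the calibration is good to about 2 mm. A picture is of the moment at which its call begins: read the wrist's pose just before it. camera_params takes no time and is no camera call.
- sign_off(): hands the job in, once; it reports no verdict.
The state is a dict: "time_s": time; "joint_positions": joint angles; "qd": joint speeds; "joint_torque": joint torques, N m; "position": TCP position; "ee_rot": TCP orientation; "wrist_force": force on the tool from outside, world axes, zero at the start; "torque": the same for the moment, N m; "opening": opening from 0.0 (shut) to 1.0 (fully open).
Only numpy, scipy, OpenCV 4.12 (cv2) and the standard library are available. Lean on these libraries where they do the work, as an engineer would, in place of code of your own. Each camera call takes 0.05 s, during which the arm holds its last target.

## Working session

There is one attempt and no reset: what is moved stays moved. The work goes in short steps, Python scripts to look and compute and a tool call to move; the robot and the scene stay as the last step left them, time stands still between calls to the robot, and variables do not carry over. Pictures are saved under pics/ and viewed, and the job is handed in when it is done.

Besides the shell and the picture viewer there is one more tool, called as name([rows], argument=value, ...), one row to a line, values as JSON. drive_tool: Moves the arm, as the interface text tells. Its arguments: {"type":"object","properties":{"deltas":{"type":"array"}},"required":["deltas"]}

```bash
mkdir -p pics; cat > h.py <<'E'
import numpy as np, cv2
from plant import ctrl, viewer
from scipy.spatial.transform import Rotation as R
def q2R(q): return R.from_quat([q[1],q[2],q[3],q[0]]).as_matrix()
def T(name,st=None):
    p=viewer.camera_params(name)
    M=np.eye(4)
    if name=="wrist":
        st=st or ctrl.get_state(); M[:3,:3]=q2R(st["ee_rot"]); M[:3,3]=st["position"]
        return p["mtx"],M@np.array(p["tool_from_camera"])
    r=np.array(p["rotation"]); 
    if r.shape!=(3,3): r=q2R(r)
    M[:3,:3]=r; M[:3,3]=p["position"]; return np.array(p["mtx"]),M
def grab(name,tag):
    st=ctrl.get_state(); K,M=T(name,st); im,d=viewer.grab_frame(name)
    np.savez(f"pics/{tag}.npz",im=im,d=d,K=K,M=M); cv2.imwrite(f"pics/{tag}.png",im); return im,d,np.array(K),M
def load(tag):
    z=np.load(f"pics/{tag}.npz"); return z["im"],z["d"],z["K"],z["M"]
def px(tag,u,v,z=None):
    im,d,K,M=load(tag)
    r=np.linalg.inv(K)@[u,v,1.]
    if z is None: 
        c=r*d[int(round(v)),int(round(u))]; return (M@np.r_[c,1])[:3]
    w=M[:3,:3]@r; return M[:3,3]+w*(z-M[2,3])/w[2]
def crop(tag,u0,v0,u1,v1,s,out):
    im=load(tag)[0][v0:v1,u0:u1]; cv2.imwrite(f"pics/{out}.png",cv2.resize(im,None,fx=s,fy=s,interpolation=cv2.INTER_CUBIC))
E
python3 - <<'E'
from h import *
print(ctrl.get_state()); print(ctrl.tips_ahead)
for n in ["scene","top"]:
    print(viewer.camera_params(n)); grab(n,n+"0")
print(viewer.camera_params("wrist"))
E
```

```text
{'time_s': 0.0, 'joint_positions': array([-1.22162332e+00,  4.91563661e-01,  1.55946454e+00,  3.69797810e-05,
        1.09168544e+00, -1.05610262e-01]), 'qd': array([-0.00027989, -0.00078784, -0.00096334,  0.00059481, -0.00018483,
        0.00156028]), 'joint_torque': array([ 3.25193025e-03, -6.12633991e+01, -2.58183950e+01,  6.94313901e-02,
        4.82713839e-02, -1.33022209e-04]), 'position': array([ 274.48683993, -561.24876252,  233.05399137]), 'ee_rot': array([-3.58167839e-04,  8.48307681e-01, -5.29503318e-01, -4.31434072e-04]), 'wrist_force': array([0.22543021, 0.40005829, 0.36012594]), 'torque': array([-0.00180491, -0.06452426,  0.05258509]), 'opening': 0.9994889144316852}
19.0
{'mtx': array([[354.68725997,   0.        , 257.44614248],
       [  0.        , 354.68725997, 194.81644387],
       [  0.        ,   0.        ,   1.        ]]), 'position': array([1080.74504026, -179.76300153,  734.57919295]), 'rotation': array([-0.2637266 ,  0.72747916,  0.59479923, -0.21779859])}
{'mtx': array([[391.06308572,   0.        , 257.37784593],
       [  0.        , 391.06308572, 193.15242372],
       [  0.        ,   0.        ,   1.        ]]), 'position': array([ 456.28319727,  -62.03489295, 1020.90806093]), 'rotation': array([ 0.04932362, -0.70290941,  0.70852939, -0.03836205])}
{'mtx': array([[308.75578499,   0.        , 259.34992329],
       [  0.        , 308.75578499, 188.96636091],
       [  0.        ,   0.        ,   1.        ]]), 'tool_from_camera': array([[ 9.99999602e-01,  9.32324978e-06,  8.92410983e-04,
         3.46833721e-01],
       [-2.38773663e-04,  9.66287585e-01,  2.57465038e-01,
        -7.27367418e+01],
       [-8.59925243e-04, -2.57465148e-01,  9.66287203e-01,
        -1.52532844e+02],
       [ 0.00000000e+00,  0.00000000e+00,  0.00000000e+00,
         1.00000000e+00]])}
```

View pics/scene0.png

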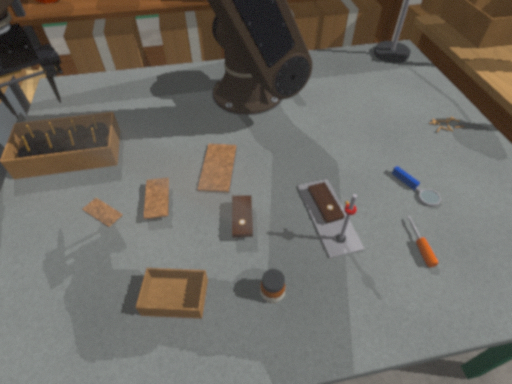

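View pics/top0.png

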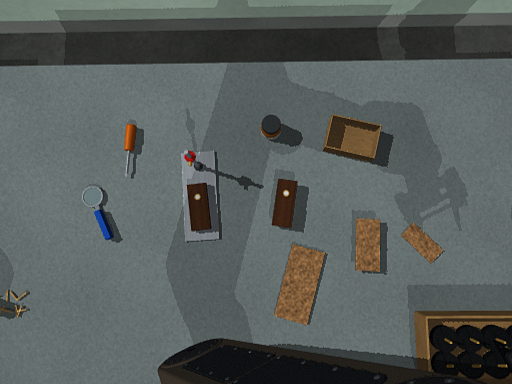

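```bash
python3 - <<'E'
from h import *
crop("top0",100,60,300,210,4,"top0a"); crop("top0",260,60,460,210,4,"top0b"); crop("top0",150,200,350,350,4,"top0c")
E
```

```text
(no output)
```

The top view shows the stand with the lower blank at (200,197), the upper blank at (285,203) and three corks. The middle-sized one is at (368,245). The loupe is at (98,212).

View pics/top0a.png

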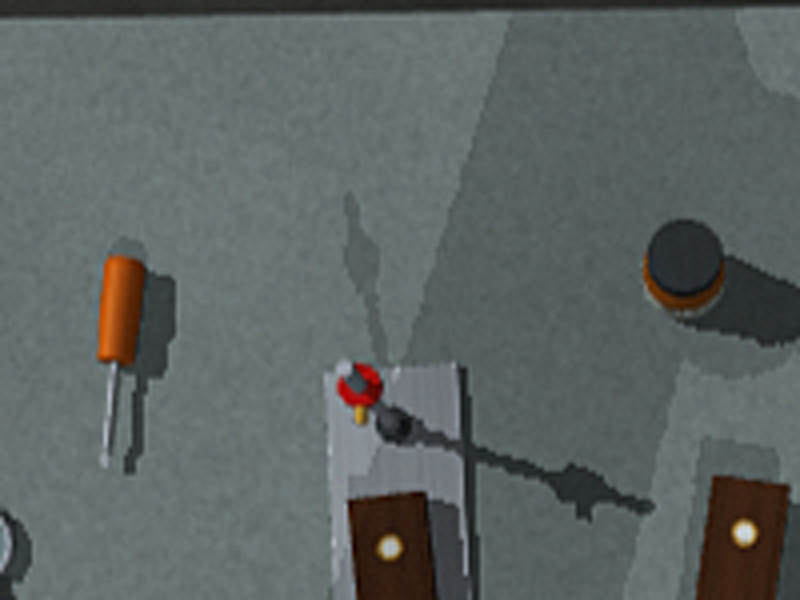

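View pics/top0b.png

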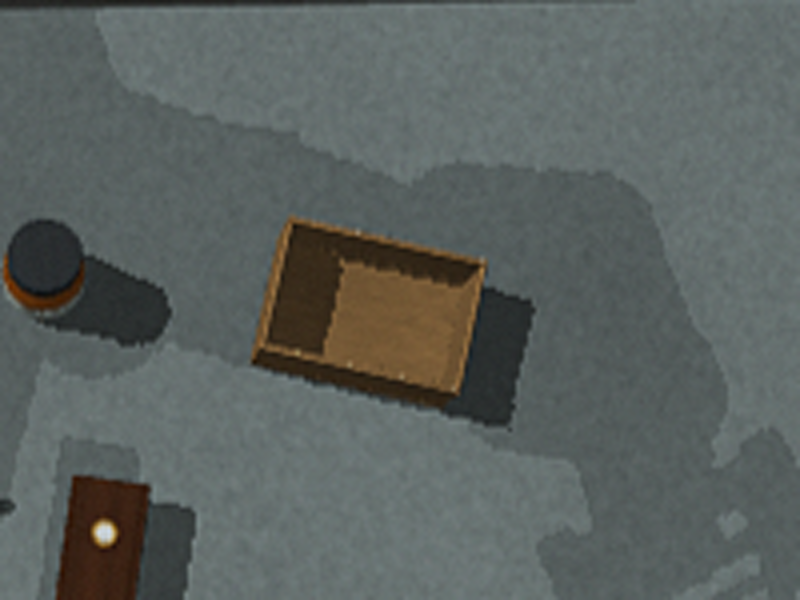

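```bash
python3 - <<'E'
from h import *
crop("top0",330,200,460,290,6,"top0d"); crop("top0",60,160,190,250,6,"top0e")
for n,u,v in [("lb",199,205),("ub",285,205),("cork",368,245),("cork2",423,243),("corkbig",300,285),("bench",240,120),("loupe",102,222),("collar",190,157),("jar",270,123)]:
    print(n,px("top0",u,v).round(1))
E
```

```text
lb [550.8 102.   30.3]
ub [ 548.8 -117.    31.9]
cork [ 446.7 -324.2   24.9]
cork2 [ 450.7 -470.6    3. ]
corkbig [ 347.2 -153.2    6.7]
bench [ 7.827e+02 -1.200e+00  5.000e-01]
loupe [509.7 351.3  24.8]
collar [653.2 107.3 132.4]
jar [754.8 -80.7  60.2]
```

```bash
cat >> h.py <<'E'
def fwd(pos,yaw,grip,st=None):
    """deltas to reach pos with tool-x heading yaw (mod pi), printed in tool axes"""
    st=st or ctrl.get_state(); Rm=q2R(st["ee_rot"]); p=np.array(st["position"])
    cur=np.arctan2(Rm[1,0],Rm[0,0]); d=(yaw-cur+np.pi/2)%np.pi-np.pi/2
    tw=-d  # tool z down
    dp=Rm.T@(np.array(pos)-p)
    print("t",round(st["time_s"],2),"pos",p.round(1),"yaw",round(cur,4),"open",round(st["opening"]*95,1),"F",np.array(st["wrist_force"]).round(1),"tilt",Rm[:,2].round(4), "q",np.round(st["joint_positions"],2))
    print("delta cm tool",(dp/10).round(3),"twist",round(tw,4))
    return dp/10,tw
E
python3 - <<'E'
from h import *
im,d,K,M=load("top0")
v,u=np.mgrid[0:384,0:512]
P=np.stack([(u-K[0,2])*d/K[0,0],(v-K[1,2])*d/K[1,1],d],-1)@M[:3,:3].T+M[:3,3]
for n,c,lo,hi in [("cork",(368,245),15,40),("ub",(285,205),20,45),("lb",(199,205),20,45),("loupebar",(102,222),12,40),("big",(300,285),3,15),("small",(423,243),1.2,15),("carton",(353,120),35,60)]:
    m=((P[...,2]>lo)&(P[...,2]<hi)&(d>0)).astype(np.uint8)
    k,lab,stats,cen=cv2.connectedComponentsWithStats(m)
    l=lab[c[1],c[0]]
    pts=P[lab==l]
    r=cv2.minAreaRect(pts[:,:2].astype(np.float32)); print(n,l,len(pts),np.round(r[0],1),np.round(r[1],1),round(r[2],1),np.median(pts[:,2]).round(1))
s=ctrl.get_state();Rm=q2R(s["ee_rot"]);print(Rm.round(3))
fwd([446,-324,150],np.pi/2,9.5)
E
```

```text
cork 22 1255 [ 447.7 -322.6] [ 60.3 129.7] 86.7 25.9
ub 6 933 [ 554.1 -115.4] [ 49.9 120.1] 81.2 34.6
lb 7 919 [547.5 104.8] [120.1  50.8] 6.7 26.2
loupebar 17 230 [503.7 352.1] [79.4 17.1] 24.8 22.3
big 2258 2543 [ 348.1 -151.4] [ 89.  190.2] 73.7 8.4
small 4427 999 [ 431.2 -487.8] [178.5 105.9] 24.0 4.4
carton 2 383 [ 723.8 -292.8] [130.1  92.5] 76.0 43.5
[[ 0.439 -0.898 -0.   ]
 [-0.898 -0.439  0.001]
 [-0.001 -0.    -1.   ]]
t 0.1 pos [ 274.5 -561.3  233.1] yaw -1.116 open 95.0 F [-0.4 -0.3  0.9] tilt [-3.e-04  9.e-04 -1.e+00] q [-1.22  0.49  1.56 -0.    1.09 -0.11]
delta cm tool [-13.774 -25.829   8.328] twist 0.4548
```

View pics/top0d.png

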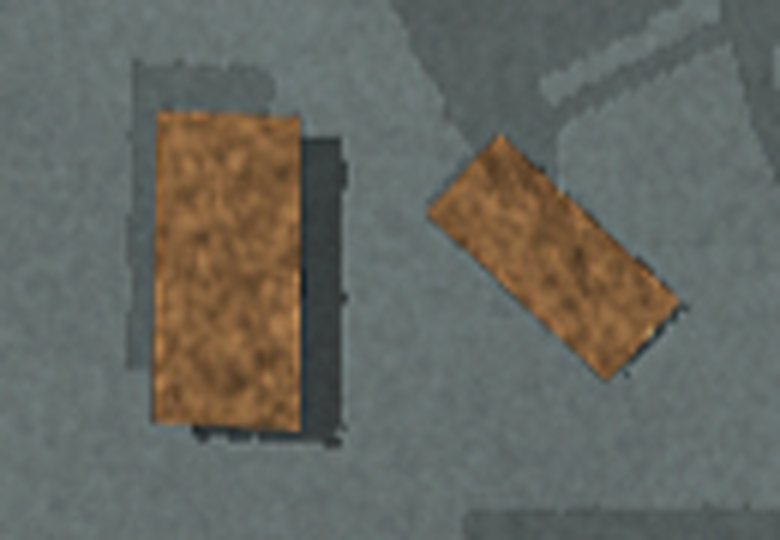

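View pics/top0e.png

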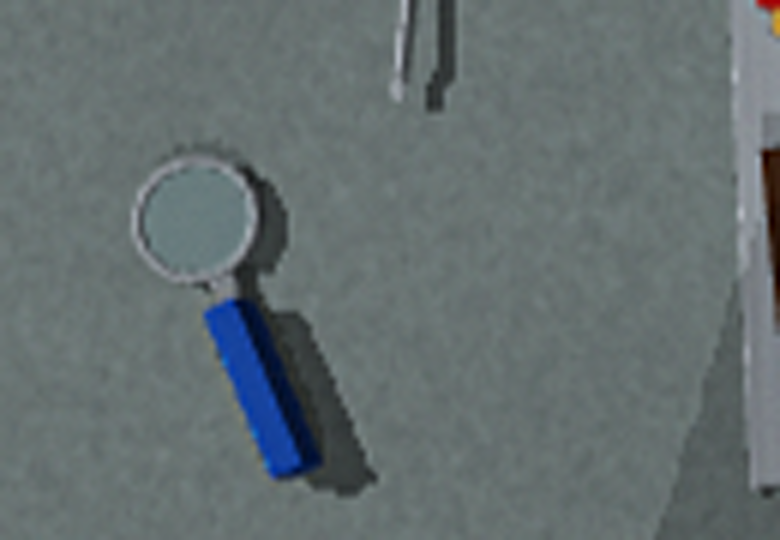

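```bash
cat >> h.py <<'E'
def plan(pos,yaw,maxstep=3.8,n=None,flip=None):
    """print where we are and per-row shifts; yaw absolute in world of tool x (exact, no mod pi)"""
    st=ctrl.get_state(); Rm=q2R(st["ee_rot"]); p=np.array(st["position"])
    cur=np.arctan2(Rm[1,0],Rm[0,0]); dy=(yaw-cur+np.pi)%(2*np.pi)-np.pi
    D=(np.array(pos)-p)/10
    N=n or int(max(np.ceil(np.abs(D).max()/maxstep),np.ceil(abs(dy)/.12),1))
    print("t",round(st["time_s"],2),"pos",p.round(1),"yaw",round(cur,4),"open",round(st["opening"]*95,1),"F",np.array(st["wrist_force"]).round(1),"tilt",Rm[:,2].round(4),"q6",round(st["joint_positions"][5],2))
    print("total tool-axes cm",(Rm.T@D).round(2),"twist",round(-dy,3),"rows",N)
    for i in range(N):
        a=cur+dy*i/N; c,s=np.cos(a),np.sin(a); w=D/N
        print(i,[round(c*w[0]+s*w[1],2),round(s*w[0]-c*w[1],2),round(-w[2],2)],round(-dy/N,3))
E
python3 - <<'E'
from h import *
plan([447.7,-322.6,120],np.radians(86.7))
E
```

```text
t 0.1 pos [ 274.5 -561.3  233.1] yaw -1.116 open 95.0 F [-0.4 -0.3  0.9] tilt [-3.e-04  9.e-04 -1.e+00] q6 -0.11
total tool-axes cm [-13.82 -26.04  11.33] twist -2.629 rows 22
0 [np.float64(-0.63), np.float64(-1.18), np.float64(0.51)] -0.12
1 [np.float64(-0.48), np.float64(-1.25), np.float64(0.51)] -0.12
2 [np.float64(-0.33), np.float64(-1.3), np.float64(0.51)] -0.12
3 [np.float64(-0.17), np.float64(-1.33), np.float64(0.51)] -0.12
4 [np.float64(-0.01), np.float64(-1.34), np.float64(0.51)] -0.12
5 [np.float64(0.15), np.float64(-1.33), np.float64(0.51)] -0.12
6 [np.float64(0.3), np.float64(-1.31), np.float64(0.51)] -0.12
7 [np.float64(0.46), np.float64(-1.26), np.float64(0.51)] -0.12
8 [np.float64(0.6), np.float64(-1.2), np.float64(0.51)] -0.12
9 [np.float64(0.74), np.float64(-1.12), np.float64(0.51)] -0.12
10 [np.float64(0.87), np.float64(-1.02), np.float64(0.51)] -0.12
11 [np.float64(0.99), np.float64(-0.91), np.float64(0.51)] -0.12
12 [np.float64(1.09), np.float64(-0.78), np.float64(0.51)] -0.12
13 [np.float64(1.17), np.float64(-0.65), np.float64(0.51)] -0.12
14 [np.float64(1.24), np.float64(-0.5), np.float64(0.51)] -0.12
15 [np.float64(1.29), np.float64(-0.35), np.float64(0.51)] -0.12
16 [np.float64(1.33), np.float64(-0.2), np.float64(0.51)] -0.12
17 [np.float64(1.34), np.float64(-0.04), np.float64(0.51)] -0.12
18 [np.float64(1.33), np.float64(0.12), np.float64(0.51)] -0.12
19 [np.float64(1.31), np.float64(0.28), np.float64(0.51)] -0.12
20 [np.float64(1.27), np.float64(0.44), np.float64(0.51)] -0.12
21 [np.float64(1.21), np.float64(0.58), np.float64(0.51)] -0.12
```

drive_tool([
  [9.5,[-0.6,-1.2,0.5],-0.12],
  [9.5,[-0.5,-1.25,0.5],-0.12],
  [9.5,[-0.3,-1.3,0.5],-0.12],
  [9.5,[-0.2,-1.3,0.5],-0.12],
  [9.5,[0,-1.35,0.5],-0.12],
])

```text
time_s: 0.52
position: [313.3, -506.8, 206.2]
ee_rot: [-0.001, 0.969, -0.247, -0.001]
wrist_force: [1.3, 0.1, 1.4]
opening: 0.997
```

drive_tool([
  [9.5,[0.15,-1.3,0.5],-0.12],
  [9.5,[0.3,-1.3,0.5],-0.12],
  [9.5,[0.45,-1.25,0.5],-0.12],
  [9.5,[0.6,-1.2,0.5],-0.12],
  [9.5,[0.75,-1.1,0.5],-0.12],
])

```text
time_s: 0.93
position: [351.9, -448.3, 178.6]
ee_rot: [-0.002, 0.998, 0.063, -0.001]
wrist_force: [0.2, -0.0, -0.1]
opening: 0.999
```

drive_tool([
  [9.5,[0.85,-1.0,0.5],-0.12],
  [9.5,[1.0,-0.9,0.5],-0.12],
  [9.5,[1.1,-0.8,0.5],-0.12],
  [9.5,[1.2,-0.65,0.5],-0.12],
  [9.5,[1.25,-0.5,0.5],-0.12],
])

```text
time_s: 1.35
position: [389.6, -388.1, 151.3]
ee_rot: [-0.004, 0.93, 0.367, -0.001]
wrist_force: [0.0, -0.3, 0.6]
opening: 0.999
```

```bash
python3 - <<'E'
from h import *
plan([447.7,-322.6,120],np.radians(86.7))
E
```

```text
t 1.35 pos [ 389.6 -388.1  151.3] yaw 0.7514 open 94.9 F [ 0.  -0.3  0.6] tilt [-0.0041  0.0066 -1.    ] q6 -1.66
total tool-axes cm [ 8.71 -0.8   3.15] twist -0.762 rows 7
0 [np.float64(1.25), np.float64(-0.12), np.float64(0.45)] -0.109
1 [np.float64(1.25), np.float64(0.02), np.float64(0.45)] -0.109
2 [np.float64(1.24), np.float64(0.15), np.float64(0.45)] -0.109
3 [np.float64(1.22), np.float64(0.29), np.float64(0.45)] -0.109
4 [np.float64(1.18), np.float64(0.42), np.float64(0.45)] -0.109
5 [np.float64(1.13), np.float64(0.54), np.float64(0.45)] -0.109
6 [np.float64(1.06), np.float64(0.66), np.float64(0.45)] -0.109
```

drive_tool([
  [9.5,[1.25,-0.1,0.45],-0.11],
  [9.5,[1.25,0,0.45],-0.11],
  [9.5,[1.25,0.15,0.45],-0.11],
  [9.5,[1.2,0.3,0.45],-0.11],
  [9.5,[1.2,0.4,0.45],-0.11],
])

```text
time_s: 1.77
position: [431.4, -336.9, 126.6]
ee_rot: [-0.005, 0.787, 0.617, 0.0]
wrist_force: [-0.5, 0.1, -0.4]
opening: 1.001
```

drive_tool([
  [9.5,[1.1,0.55,0.45],-0.11],
  [9.5,[1.1,0.65,0.45],-0.11],
  [9.5,[0,0,0],0],
])

```text
time_s: 2.02
position: [448.3, -314.5, 115.8]
ee_rot: [-0.007, 0.708, 0.706, 0.001]
wrist_force: [0.1, 0.2, -0.7]
opening: 1.0
```

```bash
python3 - <<'E'
from h import *
plan([447.7,-322.6,120],np.radians(86.7))
grab("wrist","w1")
E
```

```text
t 2.02 pos [ 448.3 -314.5  115.8] yaw 1.5689 open 95.0 F [ 0.1  0.2 -0.7] tilt [-0.0081  0.0108 -0.9999] q6 -2.31
total tool-axes cm [-0.81 -0.06 -0.42] twist 0.056 rows 1
0 [np.float64(-0.81), np.float64(-0.05), np.float64(-0.42)] 0.056
```

View pics/w1.png

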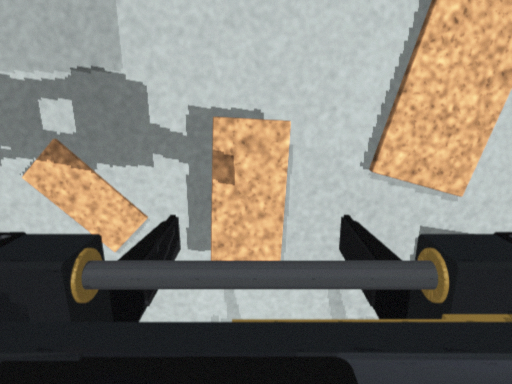

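```bash
cat >> h.py <<'E'
def cloud(tag):
    im,d,K,M=load(tag); v,u=np.mgrid[0:384,0:512]
    return np.stack([(u-K[0,2])*d/K[0,0],(v-K[1,2])*d/K[1,1],d],-1)@M[:3,:3].T+M[:3,3]
E
python3 - <<'E'
from h import *
P=cloud("w1"); im,d,K,M=load("w1")
from collections import Counter
m=(P[...,2]>14)&(P[...,2]<40)&(d>0); m[245:]=0
k,lab,st,c=cv2.connectedComponentsWithStats(m.astype(np.uint8)); l=lab[180,255]
pts=P[lab==l]; print(len(pts),np.median(pts[:,2]),st[l])
# edges per row
for r in (130,160,190,220,240):
    cc=np.where(lab[r]==l)[0]; print(r,cc[0],cc[-1],P[r,cc[0]].round(1),P[r,cc[-1]].round(1))
print("bench",np.median(P[20:60,150:350,2]))
# top-of-cork near end
cc=np.where(lab[:,250]==l)[0]; print(P[cc[0],250])
E
```

```text
9407 27.38834904156232 [ 211  116   80  129 9407]
130 213 290 [ 393.2 -349.3   27.4] [ 393.4 -289.9   26.1]
160 212 287 [ 416.5 -351.1   26.9] [ 416.6 -291.9   27.7]
190 212 285 [ 440.7 -351.9   28. ] [ 441.4 -292.9   26.4]
220 212 283 [ 466.6 -353.1   27.1] [ 466.9 -294.1   27.2]
240 211 281 [ 484.5 -354.6   27.2] [ 484.3 -295.6   28.4]
bench 1.3634264887272423
[ 384.2233367  -320.7870962    27.41271767]
```

```bash
python3 - <<'E'
from h import *
plan([448.3,-322.8,40],1.5115,n=4)
E
```

```text
t 2.07 pos [ 447.9 -315.2  116.2] yaw 1.5627 open 95.0 F [-1.1  0.1  0.6] tilt [-0.0079  0.0105 -0.9999] q6 -2.3
total tool-axes cm [-0.84  0.11  7.61] twist 0.051 rows 4
0 [np.float64(-0.19), np.float64(0.01), np.float64(1.9)] 0.013
1 [np.float64(-0.19), np.float64(0.01), np.float64(1.9)] 0.013
2 [np.float64(-0.19), np.float64(0.02), np.float64(1.9)] 0.013
3 [np.float64(-0.19), np.float64(0.02), np.float64(1.9)] 0.013
```

drive_tool([
  [9.5,[-0.2,0.03,1.9],0.02],
  [9.5,[-0.2,0.03,1.9],0.015],
  [9.5,[-0.2,0.03,1.9],0.015],
  [9.5,[-0.2,0.03,1.9],0],
  [9.5,[0,0,0],0],
])

```text
time_s: 2.48
position: [447.7, -326.2, 39.7]
ee_rot: [-0.004, 0.736, 0.677, 0.001]
wrist_force: [-0.8, 0.9, -0.7]
opening: 0.997
```

```bash
python3 - <<'E'
from h import *
plan([448.3,-322.8,24],1.5115,n=2)
E
```

```text
t 2.48 pos [ 447.7 -326.2   39.7] yaw 1.4882 open 94.7 F [-0.8  0.9 -0.7] tilt [-0.0046  0.0069 -1.    ] q6 -2.24
total tool-axes cm [0.33 0.04 1.57] twist -0.023 rows 2
0 [np.float64(0.17), np.float64(0.02), np.float64(0.78)] -0.012
1 [np.float64(0.17), np.float64(0.02), np.float64(0.78)] -0.012
```

drive_tool([
  [9.5,[0.15,0.02,0.6],-0.01],
  [9.5,[0.15,0.02,0.6],-0.01],
  [9.5,[0,0,0.3],0],
  [9.5,[0,0,0],0],
])

```text
time_s: 2.82
position: [447.8, -324.6, 25.5]
ee_rot: [-0.003, 0.731, 0.682, 0.001]
wrist_force: [0.0, 0.2, 0.0]
opening: 1.002
```

```bash
python3 - <<'E'
from h import *
plan([448.3,-322.8,24],1.5115,n=2)
E
```

```text
t 2.82 pos [ 447.8 -324.6   25.5] yaw 1.5021 open 95.2 F [0.  0.2 0. ] tilt [-0.0037  0.006  -1.    ] q6 -2.25
total tool-axes cm [0.18 0.03 0.15] twist -0.009 rows 2
0 [np.float64(0.09), np.float64(0.02), np.float64(0.07)] -0.005
1 [np.float64(0.09), np.float64(0.02), np.float64(0.07)] -0.005
```

drive_tool([
  [9.5,[0.2,0.03,0.15],-0.01],
  [5.5,[0,0,0],0],
  [5.5,[0,0,0],0],
  [5.5,[0,0,0],0],
  [5.5,[0,0,0],0],
])

```text
time_s: 3.23
position: [449.1, -322.7, 26.0]
ee_rot: [-0.002, 0.727, 0.686, 0.001]
wrist_force: [0.3, 0.3, 0.8]
opening: 0.776
```

drive_tool([
  [5.5,[0,0,0],0],
  [5.5,[0,0,0],0],
])

```text
time_s: 3.4
position: [449.3, -322.8, 26.3]
ee_rot: [-0.002, 0.727, 0.686, 0.001]
wrist_force: [0.5, 0.4, -0.2]
opening: 0.634
```

```bash
python3 - <<'E'
from h import *
plan([448.3,-322.8,24],1.5115,n=2)
grab("wrist","w2")
E
```

```text
t 3.4 pos [ 449.3 -322.8   26.3] yaw 1.5129 open 60.3 F [ 0.5  0.4 -0.2] tilt [-0.001   0.0034 -1.    ] q6 -2.26
total tool-axes cm [-0.01 -0.1   0.23] twist 0.001 rows 2
0 [np.float64(-0.0), np.float64(-0.05), np.float64(0.12)] 0.001
1 [np.float64(-0.0), np.float64(-0.05), np.float64(0.12)] 0.001
```

View pics/w2.png

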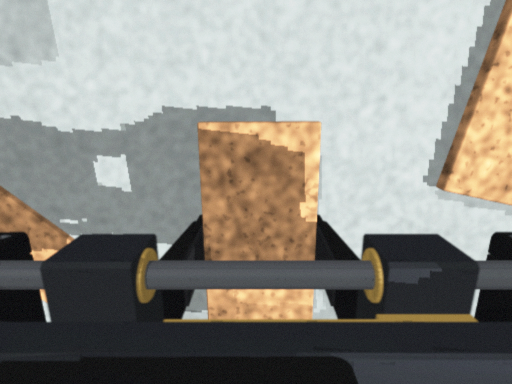

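```bash
crop=1; python3 - <<'E'
from h import *
P=cloud("w2"); im,d,K,M=load("w2")
Q=(P-M[:3,3]); st=ctrl.get_state(); Rm=q2R(st["ee_rot"]); Q=(P-st["position"])@Rm
m=(d>0)&(P[...,2]>15)&(P[...,2]<40)
for r in (126,150,180,210):
    c=np.where(m[r,190:335])[0]+190; print(r,c[0],c[-1],Q[r,c[0]].round(1),Q[r,c[-1]].round(1))
for cc in (205,260,315): 
    r=np.where(m[:200,cc])[0]; print(cc,r[0],Q[r[0],cc].round(1),P[r[0],cc].round(1))
# lower blank refined by color from top
im,d,K,M=load("top0"); print(px("top0",198.7,197.0,27))
plan([548,105,110],1.688)
E
```

```text
126 198 320 [-29.8 -62.7  -0.8] [ 29.  -62.7  -1.2]
150 199 319 [-29.9 -51.   -0.4] [ 29.  -51.2  -1.5]
180 201 318 [-29.8 -35.8  -0.1] [ 29.4 -36.   -0.9]
210 202 316 [-30.  -19.8  -0.5] [ 29.3 -19.8  -0.3]
205 121 [-26.5 -65.    0.3] [ 382.9 -345.5   26. ]
260 121 [  0.1 -65.    0.3] [ 384.4 -318.9   26.1]
315 121 [ 26.7 -65.   -0. ] [ 385.9 -292.4   26.5]
[571.7272495  103.53797123  27.        ]
t 3.45 pos [ 449.3 -322.8   26.4] yaw 1.5129 open 59.4 F [0.5 0.9 2.3] tilt [-9.0e-04  3.4e-03 -1.0e+00] q6 -2.26
total tool-axes cm [43.3   7.37 -8.23] twist -0.175 rows 12
0 [np.float64(3.61), np.float64(0.62), np.float64(-0.7)] -0.015
1 [np.float64(3.6), np.float64(0.67), np.float64(-0.7)] -0.015
2 [np.float64(3.59), np.float64(0.72), np.float64(-0.7)] -0.015
3 [np.float64(3.58), np.float64(0.77), np.float64(-0.7)] -0.015
4 [np.float64(3.56), np.float64(0.82), np.float64(-0.7)] -0.015
5 [np.float64(3.55), np.float64(0.88), np.float64(-0.7)] -0.015
6 [np.float64(3.54), np.float64(0.93), np.float64(-0.7)] -0.015
7 [np.float64(3.52), np.float64(0.98), np.float64(-0.7)] -0.015
8 [np.float64(3.51), np.float64(1.03), np.float64(-0.7)] -0.015
9 [np.float64(3.49), np.float64(1.08), np.float64(-0.7)] -0.015
10 [np.float64(3.48), np.float64(1.13), np.float64(-0.7)] -0.015
11 [np.float64(3.46), np.float64(1.18), np.float64(-0.7)] -0.015
```

drive_tool([
  [5.5,[0,0,-1.2],0],
  [5.5,[0,0,-2],0],
  [5.5,[0.8,0.15,-2],0],
  [5.5,[2,0.4,-1.5],-0.015],
  [5.5,[3,0.6,-1],-0.015],
])

```text
time_s: 3.87
position: [462.6, -267.7, 103.8]
ee_rot: [-0.004, 0.719, 0.695, 0.001]
wrist_force: [1.2, 0.9, -1.2]
opening: 0.63
```

drive_tool([
  [5.5,[3.5,0.7,-0.5],-0.02],
  [5.5,[3.5,0.75,0],-0.02],
  [5.5,[3.5,0.8,0],-0.02],
  [5.5,[3.5,0.85,0],-0.02],
  [5.5,[3.5,0.9,0],-0.02],
])

```text
time_s: 4.28
position: [502.8, -87.8, 113.1]
ee_rot: [-0.0, 0.683, 0.73, 0.002]
wrist_force: [1.2, -0.9, 0.6]
opening: 0.625
```

```bash
python3 - <<'E'
from h import *
plan([548,105,100],1.688)
E
```

```text
t 4.28 pos [502.8 -87.8 113.1] yaw 1.637 open 59.4 F [ 1.2 -0.9  0.6] tilt [ 0.0017  0.0029 -1.    ] q6 -1.94
total tool-axes cm [18.93  5.78  1.37] twist -0.051 rows 6
0 [np.float64(3.16), np.float64(0.96), np.float64(0.22)] -0.008
1 [np.float64(3.15), np.float64(0.99), np.float64(0.22)] -0.008
2 [np.float64(3.14), np.float64(1.02), np.float64(0.22)] -0.008
3 [np.float64(3.13), np.float64(1.04), np.float64(0.22)] -0.008
4 [np.float64(3.12), np.float64(1.07), np.float64(0.22)] -0.008
5 [np.float64(3.11), np.float64(1.1), np.float64(0.22)] -0.008
```

drive_tool([
  [5.5,[3.3,1.0,0.2],-0.01],
  [5.5,[3.2,1.0,0.2],-0.01],
  [5.5,[3,1.0,0.2],-0.01],
  [5.5,[2.8,0.9,0.2],-0.01],
  [5.5,[2,0.9,0.2],0],
])

```text
time_s: 4.7
position: [538.8, 69.0, 104.1]
ee_rot: [0.0, 0.667, 0.745, 0.002]
wrist_force: [0.6, -0.5, -0.5]
opening: 0.628
```

drive_tool([
  [5.5,[0.8,0.4,0.1],0],
  [5.5,[0,0,0],0],
])

```text
time_s: 4.87
position: [542.4, 81.5, 102.7]
ee_rot: [0.0, 0.665, 0.747, 0.002]
wrist_force: [-1.2, -0.6, 0.1]
opening: 0.628
```

```bash
python3 - <<'E'
from h import *
plan([548,105,45],1.688)
grab("wrist","w3"); grab("top","top1")
E
```

```text
t 4.87 pos [542.4  81.5 102.7] yaw 1.6868 open 59.7 F [-1.2 -0.6  0.1] tilt [ 0.0029  0.0031 -1.    ] q6 -1.66
total tool-axes cm [2.25 0.81 5.78] twist -0.001 rows 2
0 [np.float64(1.13), np.float64(0.42), np.float64(2.88)] -0.001
1 [np.float64(1.13), np.float64(0.42), np.float64(2.88)] -0.001
```

View pics/w3.png

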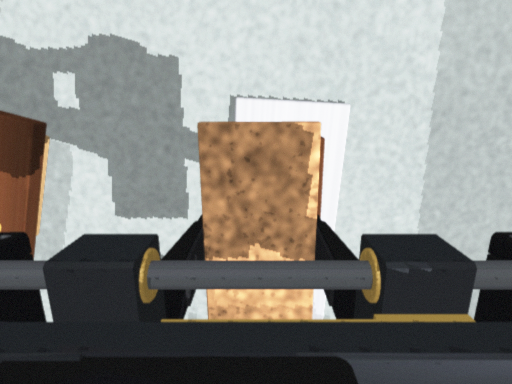

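View pics/top1.png

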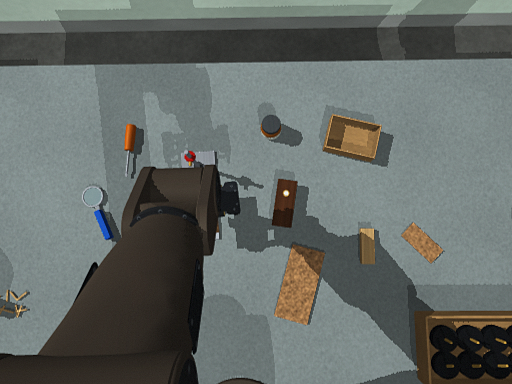

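drive_tool([
  [5.5,[1.0,0.4,1.5],0],
  [5.5,[1.0,0.35,1.8],0],
  [5.5,[0.2,0.05,1.5],0],
  [5.5,[0,0,0.5],0],
  [5.5,[0,0,0],0],
])

```text
time_s: 5.38
position: [547.8, 96.1, 49.6]
ee_rot: [0.001, 0.668, 0.744, 0.002]
wrist_force: [-0.7, -0.2, -0.8]
opening: 0.629
```

```bash
python3 - <<'E'
from h import *
plan([547.5,105,38],1.688)
grab("wrist","w4");grab("scene","scene1")
crop("scene1",260,150,400,270,5,"scene1a")
E
```

```text
t 5.38 pos [547.8  96.1  49.6] yaw 1.6775 open 59.7 F [-0.7 -0.2 -0.8] tilt [ 0.0044  0.0024 -1.    ] q6 -1.63
total tool-axes cm [0.89 0.06 1.16] twist -0.01 rows 1
0 [np.float64(0.89), np.float64(0.06), np.float64(1.16)] -0.01
```

View pics/scene1a.png

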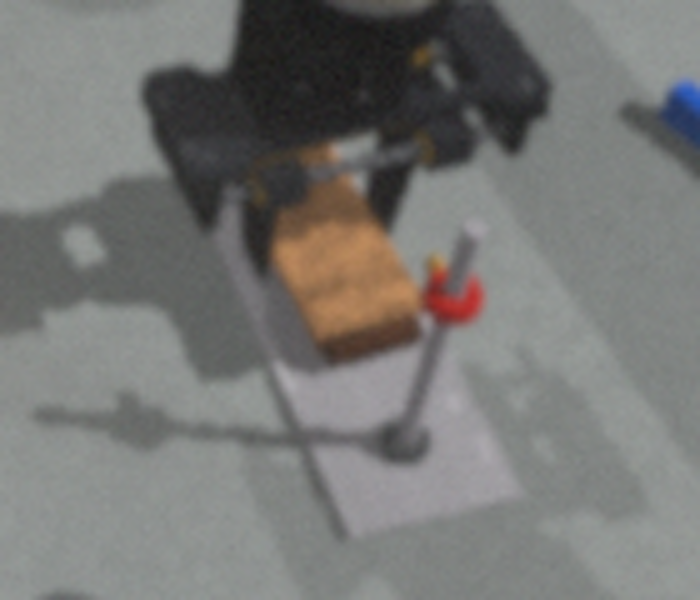

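View pics/w4.png

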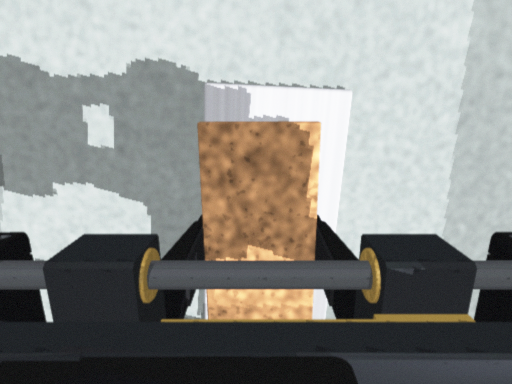

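drive_tool([
  [5.5,[0.5,0.03,0],-0.01],
  [5.5,[0.45,0.03,0],-0.01],
  [5.5,[0,0,0],0],
])

```text
time_s: 5.73
position: [548.5, 104.9, 52.9]
ee_rot: [0.002, 0.661, 0.75, 0.004]
wrist_force: [0.7, 1.0, 0.7]
opening: 0.629
```

```bash
python3 - <<'E'
from h import *
plan([547.7,105,38],1.688)
E
```

```text
t 5.73 pos [548.5 104.9  52.9] yaw 1.6971 open 59.7 F [0.7 1.  0.7] tilt [ 0.0086  0.0026 -1.    ] q6 -1.63
total tool-axes cm [ 0.01 -0.1   1.49] twist 0.009 rows 1
0 [np.float64(0.02), np.float64(-0.08), np.float64(1.49)] 0.009
```

drive_tool([
  [5.5,[0,-0.05,0.8],0.005],
  [5.5,[0,-0.05,0.8],0.005],
  [5.5,[0,0,0.3],0],
])

```text
time_s: 5.98
position: [548.4, 105.4, 34.3]
ee_rot: [0.004, 0.665, 0.747, 0.005]
wrist_force: [1.2, 0.1, -0.7]
opening: 0.628
```

```bash
python3 - <<'E'
from h import *
plan([547.7,105,33],1.688)
E
```

```text
t 5.98 pos [548.4 105.4  34.3] yaw 1.6872 open 59.7 F [ 1.2  0.1 -0.7] tilt [ 0.0124  0.0028 -0.9999] q6 -1.62
total tool-axes cm [-0.03 -0.08  0.13] twist -0.001 rows 1
0 [np.float64(-0.03), np.float64(-0.08), np.float64(0.13)] -0.001
```

drive_tool([
  [5.5,[-0.02,-0.06,0.15],0],
  [5.5,[0,0,0.15],0],
])

```text
time_s: 6.15
position: [548.5, 105.3, 31.9]
ee_rot: [0.004, 0.665, 0.747, 0.006]
wrist_force: [-5.4, -1.5, 29.7]
opening: 0.628
```

```bash
python3 - <<'E'
from h import *
plan([547.7,105,33],1.688)
E
```

```text
t 6.15 pos [548.5 105.3  31.9] yaw 1.6876 open 59.7 F [-5.4 -1.5 29.7] tilt [ 0.0141  0.003  -0.9999] q6 -1.62
total tool-axes cm [-0.02 -0.09 -0.11] twist -0.0 rows 1
0 [np.float64(-0.02), np.float64(-0.09), np.float64(-0.11)] -0.0
```

drive_tool([
  [5.5,[0,-0.06,-0.1],0],
  [8,[0,0,-0.05],0],
  [8,[0,0,0],0],
  [8,[0,0,0],0],
])

```text
time_s: 6.48
position: [547.8, 105.2, 33.0]
ee_rot: [0.004, 0.665, 0.747, 0.006]
wrist_force: [-0.2, -0.2, -0.3]
opening: 0.778
```

```bash
python3 - <<'E'
from h import *
plan([547.7,105,110],1.688)
E
```

```text
t 6.48 pos [547.8 105.2  33. ] yaw 1.6876 open 73.9 F [-0.2 -0.2 -0.3] tilt [ 0.0138  0.003  -0.9999] q6 -1.62
total tool-axes cm [-0.01  0.1  -7.7 ] twist -0.0 rows 3
0 [np.float64(-0.01), np.float64(-0.0), np.float64(-2.57)] -0.0
1 [np.float64(-0.01), np.float64(-0.0), np.float64(-2.57)] -0.0
2 [np.float64(-0.01), np.float64(-0.0), np.float64(-2.57)] -0.0
```

Released. I'll go straight up, then check the separator.

drive_tool([
  [8.5,[0,0.03,-1.2],0],
  [9.5,[0,0.03,-2.5],0],
  [9.5,[0,0,-3],0],
  [9.5,[0,0,-2.5],0],
  [9.5,[0,0,-1],0],
])

```text
time_s: 6.9
position: [545.3, 104.7, 134.0]
ee_rot: [0.001, 0.665, 0.747, 0.002]
wrist_force: [0.7, 0.8, 0.6]
opening: 0.995
```

```bash
python3 - <<'E'
from h import *
plan([554.1,-115.4,110],np.radians(81.2))
grab("wrist","w5")
E
```

```text
t 6.9 pos [545.3 104.7 134. ] yaw 1.6873 open 94.5 F [0.7 0.8 0.6] tilt [ 0.004   0.0023 -1.    ] q6 -1.62
total tool-axes cm [-21.96  -1.69   2.36] twist 0.27 rows 6
0 [np.float64(-3.66), np.float64(-0.28), np.float64(0.4)] 0.045
1 [np.float64(-3.67), np.float64(-0.11), np.float64(0.4)] 0.045
2 [np.float64(-3.67), np.float64(0.05), np.float64(0.4)] 0.045
3 [np.float64(-3.66), np.float64(0.22), np.float64(0.4)] 0.045
4 [np.float64(-3.65), np.float64(0.38), np.float64(0.4)] 0.045
5 [np.float64(-3.63), np.float64(0.54), np.float64(0.4)] 0.045
```

View pics/w5.png

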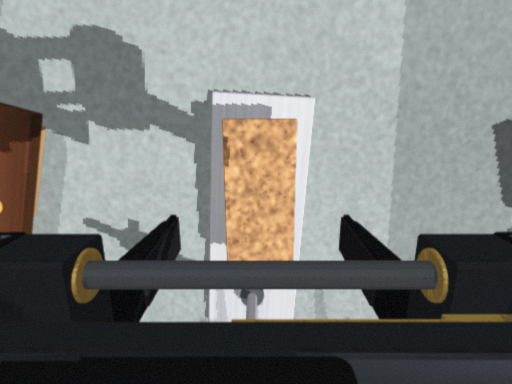

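drive_tool([
  [9.5,[-3,-0.2,0.3],0.05],
  [9.5,[-3.8,-0.1,0.4],0.05],
  [9.5,[-3.8,0.05,0.4],0.05],
  [9.5,[-3.7,0.2,0.4],0.05],
  [9.5,[-3.5,0.4,0.4],0.05],
])

```text
time_s: 7.37
position: [552.0, -73.5, 114.0]
ee_rot: [0.002, 0.752, 0.659, 0.004]
wrist_force: [1.0, 0.4, -0.2]
opening: 0.995
```

drive_tool([
  [9.5,[-2.5,0.35,0.4],0.02],
  [9.5,[0,0,0.3],0],
  [9.5,[0,0,0],0],
])

```text
time_s: 7.62
position: [551.1, -106.2, 102.9]
ee_rot: [0.0, 0.762, 0.647, 0.003]
wrist_force: [0.8, 0.6, -0.2]
opening: 0.999
```

```bash
python3 - <<'E'
from h import *
plan([554.1,-115.4,60],np.radians(81.2))
grab("wrist","w6"); grab("top","top2")
crop("top2",160,130,320,250,5,"top2a")
P=cloud("top2"); im,d,K,M=load("top2")
m=((P[...,2]>30)&(P[...,2]<45)&(d>0)).astype(np.uint8)
m[:,240:]=0
k,lab,st,c=cv2.connectedComponentsWithStats(m)
l=1+st[1:,4].argmax(); pts=P[lab==l]; r=cv2.minAreaRect(pts[:,:2].astype(np.float32)); print("sep",r,np.median(pts[:,2]),c[l])
P=cloud("w6"); im,d,K,M=load("w6")
m=((P[...,2]>27)&(P[...,2]<45)&(d>0)).astype(np.uint8); m[245:]=0
k,lab,st,c=cv2.connectedComponentsWithStats(m); l=1+st[1:,4].argmax(); print(st[l])
for r in range(120,245,24):
    cc=np.where(lab[r]==l)[0]
    if len(cc): print(r,cc[0],cc[-1],P[r,cc[0]].round(1),P[r,cc[-1]].round(1))
E
```

```text
t 7.62 pos [ 551.1 -106.2  102.9] yaw 1.4075 open 94.9 F [ 0.8  0.6 -0.2] tilt [ 0.0055  0.0038 -1.    ] q6 -1.72
total tool-axes cm [-0.88  0.42  4.29] twist -0.01 rows 2
0 [np.float64(-0.43), np.float64(0.22), np.float64(2.15)] -0.005
1 [np.float64(-0.43), np.float64(0.22), np.float64(2.15)] -0.005
sep ((545.99951171875, 104.46566772460938), (129.92819213867188, 60.3499755859375), 7.049205780029297) 32.38200451354771 [197.76770538 207.12086874]
[ 212  131   71  114 7639]
144 213 282 [ 500.6 -130.8   36.9] [508.4 -82.9  37.7]
168 214 282 [ 517.7 -133.7   36.1] [525.8 -85.3  35.6]
192 215 282 [ 535.6 -136.7   35.6] [543.5 -87.9  36.2]
216 216 281 [ 553.8 -139.5   36.5] [562.  -91.3  36. ]
240 217 281 [ 573.6 -142.9   35.4] [581.5 -94.2  35.9]
```

View pics/w6.png

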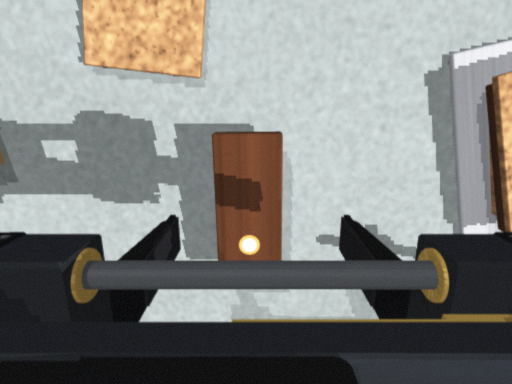

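View pics/top2a.png

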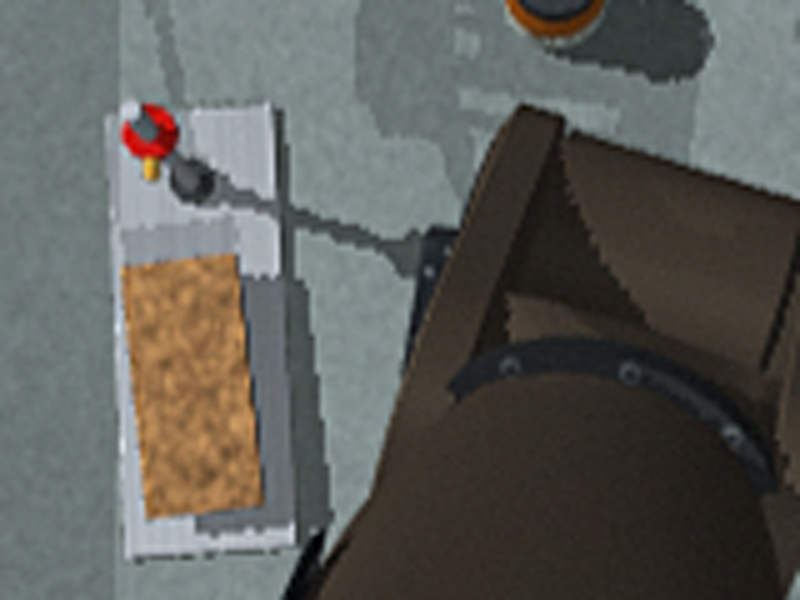

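drive_tool([
  [9.5,[-0.45,0.2,1.5],0],
  [9.5,[-0.35,0.15,1.6],0],
  [9.5,[0,0,0.9],0],
  [9.5,[0,0,0.3],0],
])

```text
time_s: 8.05
position: [554.9, -108.7, 60.5]
ee_rot: [0.002, 0.759, 0.651, 0.004]
wrist_force: [-0.2, -0.3, 0.0]
opening: 0.996
```

```bash
python3 - <<'E'
from h import *
plan([554.1,-115.1,40.5],np.radians(81.1))
E
```

```text
t 8.05 pos [ 554.9 -108.7   60.5] yaw 1.4167 open 94.6 F [-0.2 -0.3  0. ] tilt [ 0.0087  0.0032 -1.    ] q6 -1.74
total tool-axes cm [-0.65 -0.    1.99] twist 0.001 rows 1
0 [np.float64(-0.64), np.float64(0.01), np.float64(2.0)] 0.001
```

drive_tool([
  [9.5,[-0.4,0,1.0],0],
  [9.5,[-0.4,-0.05,0.9],0],
  [9.5,[-0.1,0,0.3],0],
  [9.5,[0,0,0],0],
])

```text
time_s: 8.38
position: [553.3, -115.6, 36.6]
ee_rot: [0.001, 0.758, 0.652, 0.004]
wrist_force: [0.4, 0.1, -0.1]
opening: 1.002
```

```bash
python3 - <<'E'
from h import *
plan([554.1,-115.1,40.5],np.radians(81.1))
E
```

```text
t 8.38 pos [ 553.3 -115.6   36.6] yaw 1.4206 open 95.2 F [ 0.4  0.1 -0.1] tilt [ 0.0083  0.0034 -1.    ] q6 -1.76
total tool-axes cm [ 0.07  0.08 -0.39] twist 0.005 rows 1
0 [np.float64(0.07), np.float64(0.07), np.float64(-0.39)] 0.005
```

drive_tool([
  [9.5,[0.05,0.08,-0.38],0.005],
  [9.5,[0,0,-0.1],0],
  [9.5,[0,0,0],0],
])

```text
time_s: 8.63
position: [554.3, -115.4, 42.2]
ee_rot: [0.001, 0.76, 0.65, 0.004]
wrist_force: [0.2, 0.3, 0.0]
opening: 0.997
```

```bash
python3 - <<'E'
from h import *
plan([554.1,-115.1,41],np.radians(81.1))
E
```

```text
t 8.63 pos [ 554.3 -115.4   42.2] yaw 1.4147 open 94.7 F [0.2 0.3 0. ] tilt [ 0.0084  0.0034 -1.    ] q6 -1.75
total tool-axes cm [ 0.03 -0.03  0.12] twist -0.001 rows 1
0 [np.float64(0.03), np.float64(-0.02), np.float64(0.12)] -0.001
```

drive_tool([
  [4.5,[0.02,0,0.1],0],
  [4.5,[0,0,0.05],0],
  [4.5,[0,0,0],0],
  [4.5,[0,0,0],0],
  [4.5,[0,0,0],0],
])

```text
time_s: 9.05
position: [554.9, -115.3, 42.1]
ee_rot: [0.003, 0.76, 0.65, 0.005]
wrist_force: [-1.2, -0.9, 0.8]
opening: 0.703
```

drive_tool([
  [4.5,[0,0,0],0],
  [4.5,[0,0,0],0],
  [4.5,[0,0,0],0],
])

```text
time_s: 9.3
position: [554.9, -115.3, 42.1]
ee_rot: [0.003, 0.76, 0.65, 0.005]
wrist_force: [0.6, 0.9, -0.6]
opening: 0.522
```

```bash
python3 - <<'E'
from h import *
plan([554.1,-115.1,41],np.radians(81.1))
grab("wrist","w7")
P=cloud("w7"); im,d,K,M=load("w7"); st=ctrl.get_state(); Q=(P-st["position"])@q2R(st["ee_rot"])
for c in (220,260,300):
    m=(d[:,c]>0)&(P[:,c,2]>28)&(P[:,c,2]<45); r=np.where(m[:230])[0]; print(c,r[:1],Q[r[0],c].round(1) if len(r) else 0)
E
```

```text
t 9.3 pos [ 554.9 -115.3   42.1] yaw 1.4148 open 49.6 F [ 0.6  0.9 -0.6] tilt [ 0.0109  0.0026 -0.9999] q6 -1.75
total tool-axes cm [ 0.   -0.09  0.11] twist -0.001 rows 1
0 [np.float64(0.0), np.float64(-0.09), np.float64(0.11)] -0.001
220 [131] [-20.7 -59.3  11.3]
260 [131] [  0.2 -59.4  10.4]
300 [131] [ 20.9 -59.5   9.6]
```

View pics/w7.png

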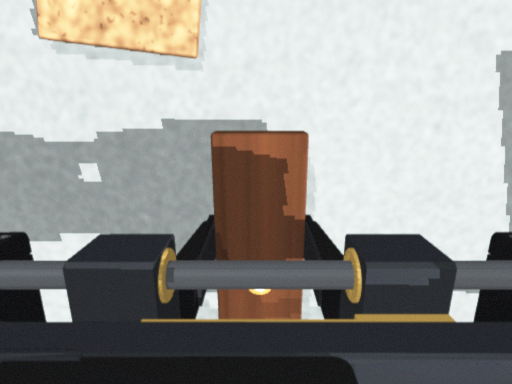

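drive_tool([
  [4.5,[0,0,-1.2],0],
  [4.5,[0,0,-2],0],
  [4.5,[0.3,0,-2.2],0],
  [4.5,[1.5,0,-1.5],-0.02],
  [4.5,[3,0,-0.8],-0.03],
])

```text
time_s: 9.77
position: [559.6, -70.3, 122.5]
ee_rot: [0.0, 0.745, 0.667, 0.003]
wrist_force: [0.8, -0.5, -1.6]
opening: 0.525
```

```bash
python3 - <<'E'
from h import *
plan([546.5,104.6,105],1.691)
grab("wrist","w8")
E
```

```text
t 9.77 pos [559.6 -70.3 122.5] yaw 1.4606 open 49.9 F [ 0.8 -0.5 -1.6] tilt [ 0.0056  0.0039 -1.    ] q6 -1.71
total tool-axes cm [17.23 -3.23  1.81] twist -0.23 rows 5
0 [np.float64(3.45), np.float64(-0.64), np.float64(0.35)] -0.046
1 [np.float64(3.47), np.float64(-0.49), np.float64(0.35)] -0.046
2 [np.float64(3.49), np.float64(-0.32), np.float64(0.35)] -0.046
3 [np.float64(3.5), np.float64(-0.16), np.float64(0.35)] -0.046
4 [np.float64(3.51), np.float64(-0.0), np.float64(0.35)] -0.046
```

View pics/w8.png

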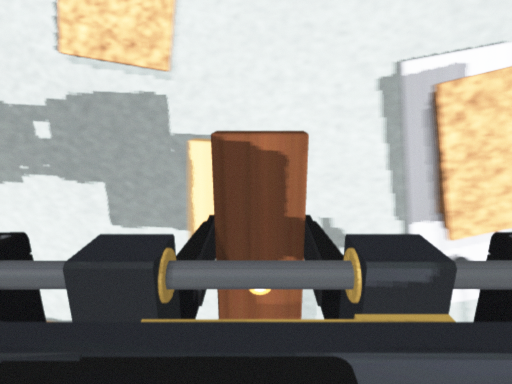

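Blank held and lifted off its block. Moving on to the stack.

drive_tool([
  [4.5,[3.4,-0.6,0.3],-0.046],
  [4.5,[3.5,-0.5,0.3],-0.046],
  [4.5,[3.5,-0.3,0.3],-0.046],
  [4.5,[2.5,-0.1,0.3],-0.046],
  [4.5,[1.2,0,0.3],-0.03],
])

```text
time_s: 10.23
position: [550.2, 81.0, 114.6]
ee_rot: [0.004, 0.665, 0.747, 0.006]
wrist_force: [-0.6, -0.8, -0.9]
opening: 0.52
```

drive_tool([
  [4.5,[0,0,0.3],0],
])

```text
time_s: 10.32
position: [549.8, 83.4, 112.1]
ee_rot: [0.004, 0.664, 0.748, 0.006]
wrist_force: [0.1, -0.5, -1.7]
opening: 0.524
```

```bash
python3 - <<'E'
from h import *
plan([546.5,104.6,65],1.691)
E
```

```text
t 10.32 pos [549.8  83.4 112.1] yaw 1.6902 open 49.7 F [ 0.1 -0.5 -1.7] tilt [ 0.0144  0.004  -0.9999] q6 -1.66
total tool-axes cm [ 2.13 -0.14  4.71] twist -0.001 rows 2
0 [np.float64(1.07), np.float64(-0.04), np.float64(2.35)] -0.0
1 [np.float64(1.07), np.float64(-0.04), np.float64(2.35)] -0.0
```

drive_tool([
  [4.5,[1.0,-0.05,1.3],0],
  [4.5,[0.9,-0.05,1.5],0],
  [4.5,[0.2,0,1.2],0],
  [4.5,[0,0,0.3],0],
  [4.5,[0,0,0],0],
])

```text
time_s: 10.73
position: [547.2, 104.1, 69.8]
ee_rot: [0.005, 0.664, 0.747, 0.007]
wrist_force: [1.1, -0.6, -0.9]
opening: 0.523
```

```bash
python3 - <<'E'
from h import *
plan([546.5,104.6,60],1.691)
E
```

```text
t 10.73 pos [547.2 104.1  69.8] yaw 1.6886 open 49.7 F [ 1.1 -0.6 -0.9] tilt [ 0.0163  0.0037 -0.9999] q6 -1.62
total tool-axes cm [ 0.05 -0.08  0.98] twist -0.002 rows 1
0 [np.float64(0.05), np.float64(-0.06), np.float64(0.98)] -0.002
```

drive_tool([
  [4.5,[0.05,-0.06,0.7],0],
  [4.5,[0,0,0.2],0],
])

```text
time_s: 10.9
position: [547.3, 103.5, 61.5]
ee_rot: [0.005, 0.665, 0.747, 0.007]
wrist_force: [-0.0, 0.2, -1.3]
opening: 0.521
```

```bash
python3 - <<'E'
from h import *
plan([546.5,104.6,56],1.691)
grab("wrist","w9"); crop("w9",160,80,360,230,4,"w9a")
E
```

```text
t 10.9 pos [547.3 103.5  61.5] yaw 1.6868 open 49.5 F [-0.   0.2 -1.3] tilt [ 0.0176  0.0037 -0.9998] q6 -1.62
total tool-axes cm [ 0.12 -0.07  0.55] twist -0.004 rows 1
0 [np.float64(0.12), np.float64(-0.06), np.float64(0.55)] -0.004
```

View pics/w9a.png

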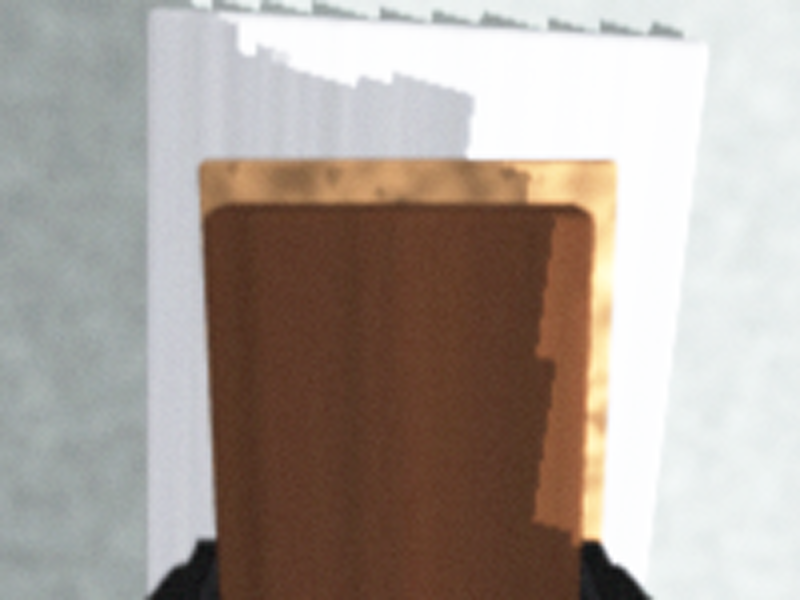

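```bash
python3 - <<'E'
from h import *
P=cloud("w9"); im,d,K,M=load("w9")
st=ctrl.get_state(); Q=(P-st["position"])@q2R(st["ee_rot"])
for c in (230,260,290):
    z=P[:,c,2]; 
    s=np.where((z>25)&(z<42)&(d[:,c]>0))[0]; b=np.where((z>45)&(z<65)&(d[:,c]>0))[0]; b=b[b>110]
    print(c,s[0],Q[s[0],c].round(1),P[s[0],c].round(1),b[0],Q[b[0],c].round(1))
for r in (150,180,200):
    z=P[r,:,2]; s=np.where((z>29)&(z<40)&(d[r]>0))[0]; s=s[(s>190)&(s<330)]; b=np.where((z>45)&(z<65))[0]; b=b[(b>190)&(b<330)]
    print(r,s[0],s[-1],Q[r,s[0]].round(1),Q[r,s[-1]].round(1),b[0],b[-1],Q[r,b[0]].round(1),Q[r,b[-1]].round(1))
E
```

```text
230 119 [-17.1 -65.1  29.1] [485.4  79.1  31.4] 131 [-15.5 -59.7  10.9]
260 119 [  0.1 -65.1  27.7] [483.3  96.2  32.8] 131 [  0.1 -59.7  11.2]
290 119 [ 17.1 -65.2  26.1] [481.2 113.   34.5] 131 [ 15.6 -59.8   9.8]
150 308 313 [ 28.1 -47.6  27. ] [ 31.  -47.6  27. ] 211 307 [-25.1 -50.4   6.1] [ 24.4 -50.3   6.9]
180 212 312 [-28.5 -29.6  27. ] [ 31.3 -29.4  27.9] 213 306 [-24.5 -34.8   5.1] [ 24.3 -34.7   5.8]
200 213 311 [-28.3 -17.2  26.7] [ 31.2 -17.   27.6] 214 305 [-24.4 -23.8   5.1] [ 24.4 -23.3   7. ]
```

drive_tool([
  [4.5,[0.14,-0.04,0.15],0],
  [4.5,[0.03,0,0.2],-0.003],
  [4.5,[0,0,0.1],0],
])

```text
time_s: 11.2
position: [547.6, 104.5, 57.8]
ee_rot: [0.006, 0.664, 0.748, 0.008]
wrist_force: [0.6, 0.7, -1.3]
opening: 0.523
```

```bash
python3 - <<'E'
from h import *
plan([547,104.9,55],1.691)
E
```

```text
t 11.2 pos [547.6 104.5  57.8] yaw 1.6888 open 49.6 F [ 0.6  0.7 -1.3] tilt [ 0.0195  0.0037 -0.9998] q6 -1.62
total tool-axes cm [ 0.04 -0.06  0.28] twist -0.002 rows 1
0 [np.float64(0.04), np.float64(-0.05), np.float64(0.28)] -0.002
```

drive_tool([
  [4.5,[0.04,-0.04,0.2],0],
  [4.5,[0,0,0.1],0],
])

```text
time_s: 11.37
position: [547.4, 104.8, 55.0]
ee_rot: [0.006, 0.664, 0.747, 0.008]
wrist_force: [-3.4, 0.6, 13.6]
opening: 0.528
```

```bash
python3 - <<'E'
from h import *
plan([547,104.9,55],1.691)
E
```

```text
t 11.37 pos [547.4 104.8  55. ] yaw 1.6886 open 50.1 F [-3.4  0.6 13.6] tilt [ 0.0202  0.0038 -0.9998] q6 -1.62
total tool-axes cm [ 0.01 -0.04  0.  ] twist -0.002 rows 1
0 [np.float64(0.01), np.float64(-0.04), np.float64(0.0)] -0.002
```

drive_tool([
  [6.5,[0,-0.02,-0.05],0],
  [6.5,[0,0,0],0],
  [6.5,[0,0,0],0],
])

```text
time_s: 11.62
position: [547.3, 104.9, 55.7]
ee_rot: [0.007, 0.664, 0.748, 0.008]
wrist_force: [-0.2, 0.2, 0.7]
opening: 0.661
```

drive_tool([
  [7,[0,0.03,-1.2],0],
  [8,[0,0.03,-2.5],0],
  [9,[0,0,-3],0],
  [9,[0,0,-2],0],
  [9,[0,0,-0.5],0],
])

```text
time_s: 12.03
position: [545.1, 104.6, 149.2]
ee_rot: [0.005, 0.664, 0.748, 0.007]
wrist_force: [-0.4, -0.5, -0.0]
opening: 0.927
```

```bash
python3 - <<'E'
from h import *
plan([503.7,352.1,120],np.radians(24.8+90))
grab("wrist","w10")
E
```

```text
t 12.03 pos [545.1 104.6 149.2] yaw 1.6889 open 88.1 F [-0.4 -0.5 -0. ] tilt [ 0.016   0.0035 -0.9999] q6 -1.62
total tool-axes cm [25.06 -1.24  2.94] twist -0.315 rows 7
0 [np.float64(3.58), np.float64(-0.17), np.float64(0.42)] -0.045
1 [np.float64(3.59), np.float64(-0.01), np.float64(0.42)] -0.045
2 [np.float64(3.58), np.float64(0.15), np.float64(0.42)] -0.045
3 [np.float64(3.57), np.float64(0.31), np.float64(0.42)] -0.045
4 [np.float64(3.55), np.float64(0.47), np.float64(0.42)] -0.045
5 [np.float64(3.53), np.float64(0.63), np.float64(0.42)] -0.045
6 [np.float64(3.5), np.float64(0.79), np.float64(0.42)] -0.045
```

View pics/w10.png

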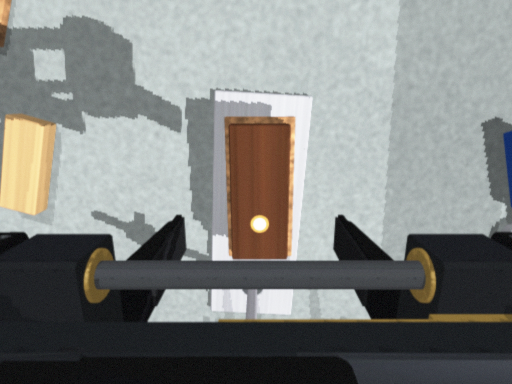

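drive_tool([
  [7,[3,-0.15,0.3],-0.045],
  [6,[3.7,-0.05,0.4],-0.045],
  [6,[3.7,0.15,0.4],-0.045],
  [6,[3.6,0.3,0.4],-0.045],
  [6,[3.6,0.5,0.4],-0.045],
])

```text
time_s: 12.5
position: [516.3, 278.6, 126.4]
ee_rot: [0.006, 0.577, 0.817, 0.006]
wrist_force: [0.8, 0.1, 0.6]
opening: 0.662
```

drive_tool([
  [6,[3.4,0.6,0.4],-0.045],
  [6,[2.3,0.7,0.4],-0.03],
  [6,[0,0,0],0],
])

```text
time_s: 12.75
position: [504.8, 344.3, 112.9]
ee_rot: [0.005, 0.541, 0.841, 0.004]
wrist_force: [0.6, -0.4, -0.8]
opening: 0.627
```

```bash
python3 - <<'E'
from h import *
plan([503.7,352.1,60],np.radians(24.8+90))
grab("wrist","w11"); grab("top","top3"); crop("top3",150,130,270,220,6,"top3a")
P=cloud("top3"); im,d,K,M=load("top3")
for n,lo,hi,box in [("ub",41,56,(150,150,260,250)),("stack",29,56,(150,160,260,250))]:
    m=((P[...,2]>lo)&(P[...,2]<hi)&(d>0)).astype(np.uint8); mm=np.zeros_like(m); mm[box[1]:box[3],box[0]:box[2]]=1; m&=mm
    k,lab,st,c=cv2.connectedComponentsWithStats(m); l=1+st[1:,4].argmax(); pts=P[lab==l]; print(n,cv2.minAreaRect(pts[:,:2].astype(np.float32)),np.median(pts[:,2]))
E
```

```text
t 12.75 pos [504.8 344.3 112.9] yaw 1.9977 open 59.6 F [ 0.6 -0.4 -0.8] tilt [ 0.0134  0.001  -0.9999] q6 -1.5
total tool-axes cm [0.78 0.16 5.29] twist -0.006 rows 2
0 [np.float64(0.38), np.float64(0.11), np.float64(2.64)] -0.003
1 [np.float64(0.38), np.float64(0.11), np.float64(2.64)] -0.003
ub ((546.781005859375, 104.40660095214844), (120.69766998291016, 50.886165618896484), 6.694472789764404) 47.187019602726195
stack ((546.1300048828125, 104.55939483642578), (130.13861083984375, 60.466583251953125), 6.736686706542969) 46.64837281468891
```

View pics/w11.png

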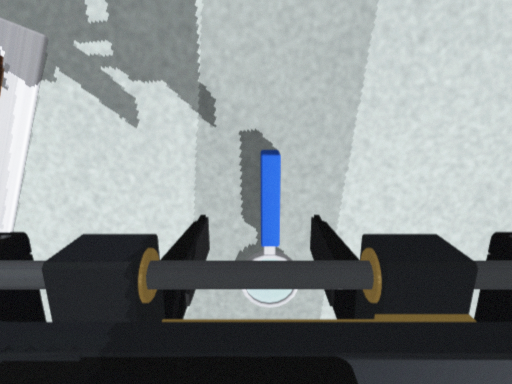

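View pics/top3a.png

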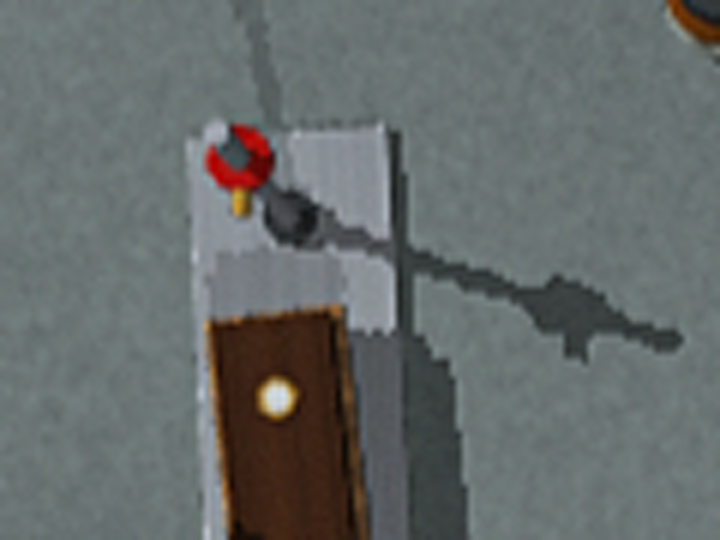

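```bash
python3 - <<'E'
from h import *
for tag in ("top0","top3","scene0","scene1"):
    P=cloud(tag); im,d,K,M=load(tag); b,g,r=[im[...,i].astype(int) for i in range(3)]
    m=(r>120)&(g<70)&(b<70)&(d>0)&(P[...,2]>60)&(P[...,2]<180)
    z=P[m]; print(tag,m.sum(),np.percentile(z[:,2],[0,10,25,50,75,90,100]).round(1),np.median(z,0).round(1),z.min(0).round(1),z.max(0).round(1))
    vv,uu=np.where(m); print(uu.min(),uu.max(),vv.min(),vv.max(),uu.mean(),vv.mean())
im=load("scene0")[0]; crop("scene0",320,190,370,240,12,"s0col")
# loupe in w11
P=cloud("w11"); im,d,K,M=load("w11"); st=ctrl.get_state()
m=((P[...,2]>12)&(P[...,2]<40)&(d>0)).astype(np.uint8); m[248:]=0; m[:,:235]=0;m[:,305:]=0
k,lab,s,c=cv2.connectedComponentsWithStats(m); l=1+s[1:,4].argmax(); pts=P[lab==l]; print(s[l],cv2.minAreaRect(pts[:,:2].astype(np.float32)),np.median(pts[:,2]))
for r in range(155,246,15):
    cc=np.where(lab[r]==l)[0]; print(r,cc[0],cc[-1],P[r,cc[0]].round(1),P[r,cc[-1]].round(1))
E
```

```text
top0 42 [124.5 126.1 126.9 128.1 129.2 130.1 131. ] [652.9 108.8 128.1] [644.7  98.9 124.5] [669.3 120.  131. ]
185 194 151 161 189.28571428571428 156.64285714285714
top3 44 [124.7 126.2 126.8 127.8 128.9 129.8 131.3] [651.9 108.6 127.8] [644.7  99.1 124.7] [669.3 120.1 131.3]
185 194 151 161 189.29545454545453 156.70454545454547
scene0 55 [122.2 124.5 125.7 127.2 128.  128.2 130.5] [662.4 104.6 127.2] [647.8  97.1 122.2] [669.7 117.2 130.5]
345 355 205 213 349.5272727272727 209.63636363636363
scene1 45 [123.4 124.9 126.2 127.2 127.9 128.9 129.8] [663.  104.1 127.2] [649.2  96.4 123.4] [669.5 117.6 129.8]
345 355 205 213 349.5777777777778 209.93333333333334
[ 261  151   20   95 1835] ((504.81610107421875, 353.1973876953125), (79.31514739990234, 15.461785316467285), 24.55898666381836) 25.238307963016155
155 261 280 [473.7 330.5  24.1] [467.5 344.   24.2]
170 261 280 [484.6 335.4  24.2] [478.4 349.3  23.3]
185 261 280 [495.9 340.6  23.9] [489.7 354.7  22.8]
200 261 279 [507.4 345.9  24. ] [500.8 358.9  25.6]
215 261 279 [519.5 351.4  23.2] [512.8 364.7  24.6]
230 261 279 [531.9 357.1  22.9] [525.4 370.8  23.1]
245 262 278 [543.1 363.1  25.1] [537.5 375.5  25.1]
```

View pics/s0col.png

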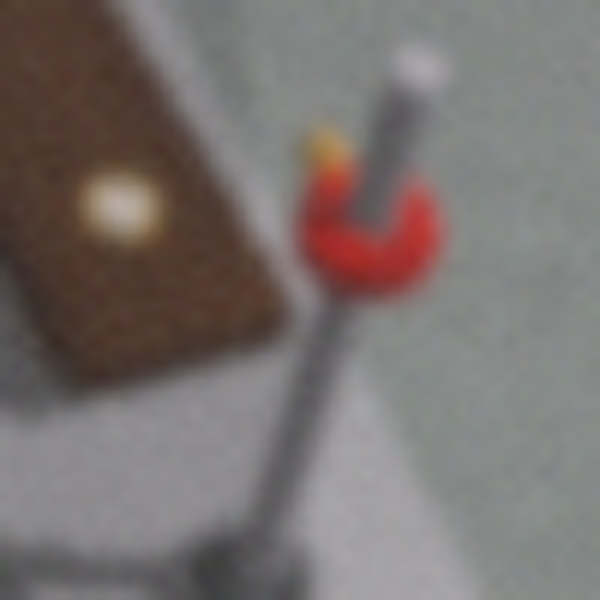

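drive_tool([
  [6,[0.4,0.1,1.5],0],
  [6,[0.4,0.1,2.0],0],
  [6,[0.05,0,2.0],0],
  [6,[0,0,1.0],0],
  [6,[0,0,0],0],
])

```text
time_s: 13.27
position: [506.0, 344.3, 45.3]
ee_rot: [0.006, 0.546, 0.838, 0.003]
wrist_force: [-1.1, 0.1, 0.2]
opening: 0.632
```

```bash
python3 - <<'E'
from h import *
plan([504.5,352.8,22],np.radians(114.7))
im,d,K,M=load("top0"); P=cloud("top0")
b,g,r=[im[...,i].astype(int) for i in range(3)]
# post top region, jar top, plate
print(P[146:160,182:198,2].round(0).astype(int))
P=cloud("scene0"); im=load("scene0")[0]; b,g,r=[im[...,i].astype(int) for i in range(3)]
m=(r>90)&(r>1.8*g)&(r>1.8*b)&(P[...,2]>60)&(P[...,2]<180); m[:, :335]=0
for v in range(200,218):
    c=np.where(m[v])[0]
    if len(c): print(v,c[0],c[-1],P[v,c,2].round(0).astype(int))
E
```

```text
t 13.27 pos [506.  344.3  45.3] yaw 1.9864 open 60.0 F [-1.1  0.1  0.2] tilt [ 1.300e-02 -6.000e-04 -9.999e-01] q6 -1.49
total tool-axes cm [0.85 0.18 2.33] twist -0.015 rows 1
0 [np.float64(0.84), np.float64(0.21), np.float64(2.33)] -0.015
[[ -1   1   2  -1  -2  -2  -1   0  -3  -3  -1  -1  -2  -2  -1   1]
 [ -2  -1  -3   2   0   0  -2  -2  -3  -1  -1  -1  -5  -1  -3   2]
 [ -3   1  -1  -2  -2   0   0  -3  -1  -2   0  -3  -1   0   1   1]
 [  0   2  -4   1   1  -2  -1   1  -1  -1  -1  -4  -1  -3  -2  -5]
 [  1  -1   1  -1 167  -6   0   0   1   0  -1  -3   3  -3   0  -1]
 [  0   0 172 169 171 172   1 127 125  -1  -1  -4   1  -1  -1  -1]
 [ -2  -1 172 170 169 171 168 127 127 128 131  -2   4   6   6   5]
 [  6   3 169 167 169 172 167 155 130 128 127 128   1   1   4   5]
 [  4   8   6 167 168 166 164 154 142 129 129 127 128   3   6   6]
 [  5   6   5 128 160 163 156 152 146 131 130 127 126 121   3   5]
 [  6   7 126 127 126 153 151 149 139 136 129 132 127 121   4   8]
 [  4   9 130 129 131 128 141 137 132 133 127 128 129 123   4   5]
 [  6   1   5 129 127 130 130 130 129 128 131 125 127 123   8   4]
 [  7   7   5 129 125 126 128 128 125 131 129 127 125   8   8   5]]
204 347 348 [127 127]
205 346 348 [127 130 127]
206 346 354 [127 128 128 128]
207 346 355 [128 128 128 126 129 128]
208 345 355 [128 128 128 127 127 126 127]
209 345 356 [126 127 128 125 128 127 128 128 128 128 128]
210 345 355 [123 125 129 127 127 127 126 127 128 129 127]
211 346 355 [123 128 128 128 128 128 128 127 129 127]
212 347 354 [125 126 126 125 128 125 125 124]
213 348 353 [122 124 123 124 125 122]
```

drive_tool([
  [6,[0.45,0.1,0.6],-0.01],
  [6,[0.4,0.08,0.8],-0.005],
  [6,[0.05,0,0.6],0],
  [6,[0,0,0.2],0],
])

```text
time_s: 13.6
position: [505.8, 352.2, 23.4]
ee_rot: [0.006, 0.541, 0.841, 0.004]
wrist_force: [-0.9, 0.2, 0.1]
opening: 0.632
```

```bash
python3 - <<'E'
from h import *
plan([504.5,352.8,22],np.radians(114.7))
E
```

```text
t 13.6 pos [505.8 352.2  23.4] yaw 1.9994 open 60.0 F [-0.9  0.2  0.1] tilt [ 1.470e-02  2.000e-04 -9.999e-01] q6 -1.49
total tool-axes cm [ 0.11 -0.09  0.14] twist -0.002 rows 1
0 [np.float64(0.11), np.float64(-0.09), np.float64(0.14)] -0.002
```

drive_tool([
  [1,[0.1,-0.09,0.1],0],
  [1,[0,0,0.05],0],
  [1,[0,0,0],0],
  [1,[0,0,0],0],
  [1,[0,0,0],0],
])

```text
time_s: 14.02
position: [504.7, 353.2, 22.5]
ee_rot: [0.006, 0.54, 0.841, 0.005]
wrist_force: [0.2, -0.0, -0.4]
opening: 0.336
```

drive_tool([
  [1,[0,0,0],0],
  [1,[0,0,0],0],
  [1,[0,0,0],0],
  [1,[0,0,0],0],
])

```text
time_s: 14.35
position: [504.9, 353.3, 23.1]
ee_rot: [0.007, 0.54, 0.841, 0.005]
wrist_force: [-0.3, 0.6, -0.8]
opening: 0.166
```

```bash
python3 - <<'E'
from h import *
plan([504.5,352.8,22],np.radians(114.7))
grab("wrist","w12")
E
```

```text
t 14.35 pos [504.9 353.3  23.1] yaw 1.9999 open 15.8 F [-0.3  0.6 -0.8] tilt [ 0.0168  0.0013 -0.9999] q6 -1.48
total tool-axes cm [-0.03 -0.06  0.11] twist -0.002 rows 1
0 [np.float64(-0.03), np.float64(-0.05), np.float64(0.11)] -0.002
```

View pics/w12.png

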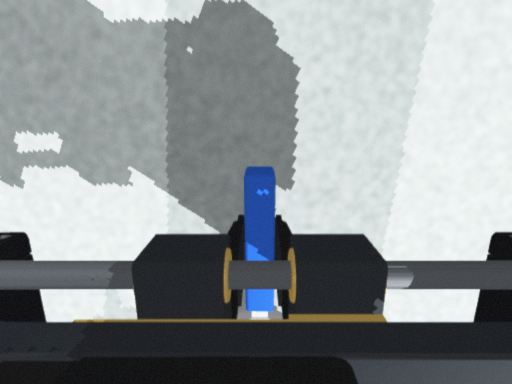

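```bash
python3 - <<'E'
from h import *
P=cloud("w12"); im,d,K,M=load("w12"); st=ctrl.get_state(); Q=(P-st["position"])@q2R(st["ee_rot"])
for c in (250,255,260,265,270):
    m=(P[:230,c,2]>12)&(P[:230,c,2]<40)&(d[:230,c]>0); r=np.where(m)[0]; print(c,r[0],Q[r[0],c].round(1),P[r[0],c].round(1))
for r in (175,190,205):
    c=np.where((P[r,:,2]>12)&(P[r,:,2]<40))[0]; print(r,c[0],c[-1],Q[r,c[0]].round(1),Q[r,c[-1]].round(1))
E
```

```text
250 170 [ -5.4 -39.6   7.3] [471.3 331.9  15.2]
255 169 [ -2.8 -39.6  10. ] [470.2 334.3  12.5]
260 169 [ -0.1 -39.6   9.8] [469.1 336.7  12.7]
265 169 [  2.5 -39.8   9. ] [467.8 339.1  13.5]
270 170 [  5.1 -39.5   7.8] [467.  341.6  14.7]
175 244 274 [ -8.5 -37.5   4.5] [  6.8 -39.   -2.3]
190 244 275 [ -8.3 -30.9  -1.1] [  7.5 -31.   -1.3]
205 244 273 [ -8.4 -22.9  -1. ] [  6.5 -23.3  -2.3]
```

```bash
cat >> h.py <<'E'
from scipy.spatial.transform import Rotation
import json,os
def lens():
    st=ctrl.get_state(); Rm=q2R(st["ee_rot"]); L=np.array(json.load(open("L.json"))); a=np.array(json.load(open("A.json")))
    zz=np.array(json.load(open("Z.json")))
    p=np.array(st["position"])+Rm@L; e=np.array([571.6,107.3,123.5])-p
    print("lens",p.round(1),"err world",e.round(1),"tool cm",(Rm.T@e/10).round(2),"loupe z",(Rm@zz).round(4),"t",round(st["time_s"],2),"qdmax",np.abs(st["qd"]).max().round(4),"open",round(st["opening"]*95,1),"F",np.round(st["wrist_force"],1))
E
python3 - <<'E'
from h import *
st=ctrl.get_state(); Rm=q2R(st["ee_rot"]); y=Rm[:,1].copy(); y[2]=0; y/=np.linalg.norm(y)
L=Rm.T@(82*y+np.array([0,0,5-st["position"][2]]))
L+= np.array([-0.4,0,0])
json.dump(list(L),open("L.json","w")); json.dump(list(Rm.T@y),open("A.json","w")); json.dump(list(Rm.T@[0,0,1.]),open("Z.json","w"))
print(L); lens()
plan([497,73,143],2.0)
E
```

```text
[-0.2880586  81.70225297 19.43899728]
lens [579.6 387.1   5. ] err world [  -8.  -279.8  118.5] tool cm [-25.17 -12.18 -11.9 ] loupe z [-0. -0.  1.] t 14.4 qdmax 0.0014 open 15.8 F [-0.1  0.2 -1.4]
t 14.4 pos [504.9 353.3  23.1] yaw 1.9999 open 15.8 F [-0.1  0.2 -1.4] tilt [ 0.0168  0.0014 -0.9999] q6 -1.48
total tool-axes cm [-25.23 -12.19 -12.04] twist -0.0 rows 8
0 [np.float64(-3.15), np.float64(-1.55), np.float64(-1.5)] -0.0
1 [np.float64(-3.15), np.float64(-1.55), np.float64(-1.5)] -0.0
2 [np.float64(-3.15), np.float64(-1.55), np.float64(-1.5)] -0.0
3 [np.float64(-3.15), np.float64(-1.55), np.float64(-1.5)] -0.0
4 [np.float64(-3.15), np.float64(-1.55), np.float64(-1.5)] -0.0
5 [np.float64(-3.15), np.float64(-1.55), np.float64(-1.5)] -0.0
6 [np.float64(-3.15), np.float64(-1.55), np.float64(-1.5)] -0.0
7 [np.float64(-3.14), np.float64(-1.55), np.float64(-1.5)] -0.0
```

drive_tool([
  [1,[0,0,-1],0],
  [1,[0,0,-2],0],
  [1,[0,0,-2.5],0],
  [1,[0,0,-2.5],0],
  [1,[-0.8,-0.4,-1.5],0],
])

```text
time_s: 14.82
position: [501.2, 343.9, 119.7]
ee_rot: [0.005, 0.54, 0.842, 0.002]
wrist_force: [-0.1, 0.5, -0.4]
opening: 0.166
```

```bash
python3 - <<'E'
from h import *
lens()
grab("wrist","w13")
E
```

```text
lens [575.8 377.6 100.9] err world [  -4.2 -270.3   22.6] tool cm [-24.42 -11.62  -2.2 ] loupe z [0.0072 0.0038 1.    ] t 14.82 qdmax 0.3267 open 15.7 F [-0.1  0.5 -0.4]
```

View pics/w13.png

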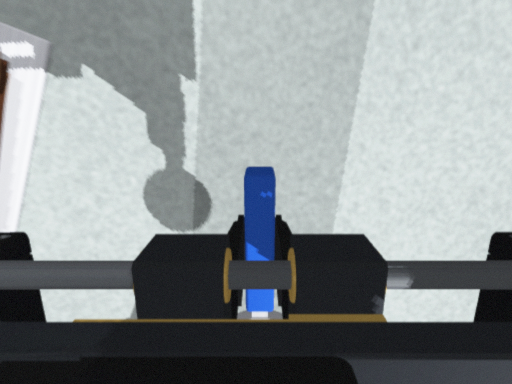

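The loupe is lifted, and its shadow at (178,200) shows it level in the jaws. Now I'll bring it across to the stack.

drive_tool([
  [1,[-2,-0.95,-1.2],0],
  [1,[-3,-1.4,-0.8],0],
  [1,[-3.5,-1.65,-0.2],0],
  [1,[-3.5,-1.65,0],0],
  [1,[-3.5,-1.65,0],0],
])

```text
time_s: 15.28
position: [499.3, 171.5, 147.8]
ee_rot: [0.007, 0.537, 0.844, 0.005]
wrist_force: [1.5, -1.1, -1.5]
opening: 0.16
```

```bash
python3 - <<'E'
from h import *
lens()
E
```

```text
lens [573.8 205.8 129.8] err world [ -2.2 -98.5  -6.3] tool cm [-8.83 -4.38  0.61] loupe z [-1.3e-03  2.0e-04  1.0e+00] t 15.28 qdmax 0.9033 open 15.2 F [ 1.5 -1.1 -1.5]
```

drive_tool([
  [1,[-2.8,-1.4,0.1],0],
  [1,[-2.3,-1.15,0.2],0],
  [1,[-1.6,-0.8,0.1],0],
  [1,[-0.8,-0.4,0.1],0],
  [1,[-0.2,-0.1,0],0],
])

```text
time_s: 15.7
position: [495.6, 75.8, 143.4]
ee_rot: [0.008, 0.539, 0.842, 0.005]
wrist_force: [-0.1, 0.7, -1.3]
opening: 0.166
```

```bash
python3 - <<'E'
from h import *
lens()
E
```

```text
lens [570.3 109.7 125.4] err world [ 1.3 -2.4 -1.9] tool cm [-0.27  0.02  0.19] loupe z [-1.6e-03  7.0e-04  1.0e+00] t 15.7 qdmax 0.0648 open 15.7 F [-0.1  0.7 -1.3]
```

drive_tool([
  [1,[-0.2,0.02,0.15],0],
  [1,[0,0,0],0],
  [1,[0,0,0],0],
])

```text
time_s: 15.95
position: [497.0, 75.1, 141.9]
ee_rot: [0.008, 0.54, 0.842, 0.005]
wrist_force: [-0.3, -0.6, -1.4]
opening: 0.164
```

```bash
python3 - <<'E'
from h import *
lens()
grab("scene","scene2"); grab("top","top4"); crop("scene2",270,140,390,230,6,"scene2a"); crop("top4",120,120,260,225,5,"top4a")
lens()
E
```

```text
lens [571.7 109.  123.9] err world [-0.1 -1.7 -0.4] tool cm [-0.15 -0.08  0.04] loupe z [-1.8e-03  4.0e-04  1.0e+00] t 15.95 qdmax 0.0142 open 15.6 F [-0.3 -0.6 -1.4]
lens [571.6 109.2 123.9] err world [ 0.  -1.9 -0.4] tool cm [-0.17 -0.08  0.04] loupe z [-1.8e-03  4.0e-04  1.0e+00] t 16.05 qdmax 0.003 open 15.6 F [-0.6 -0.3 -2.5]
```

View pics/scene2a.png

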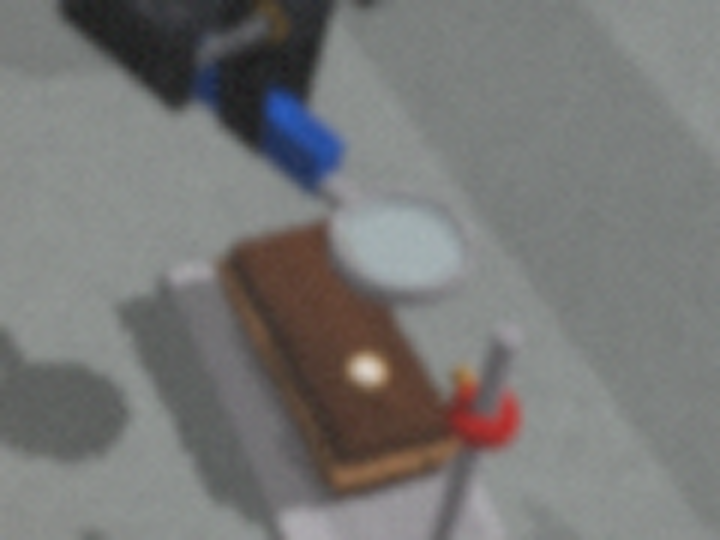

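View pics/top4a.png

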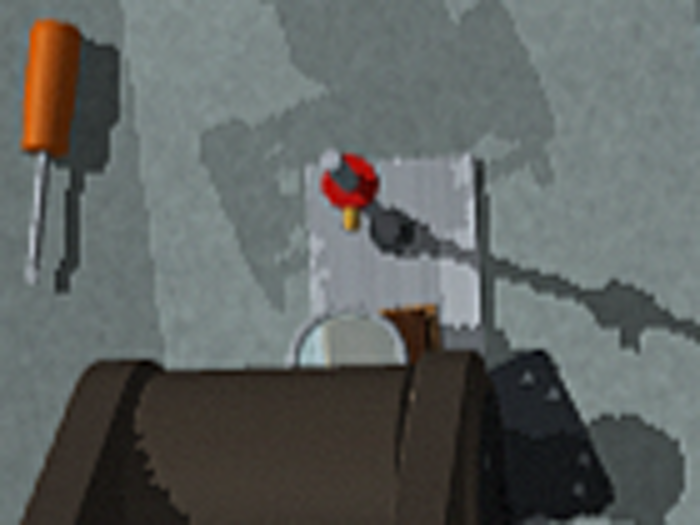

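```bash
python3 - <<'E'
from h import *
print("eye",px("scene2",331.2,201.7,48),px("scene2",331,202))
P=cloud("scene2"); im,d,K,M=load("scene2")
# lens patch
m=np.zeros(d.shape,bool); m[172:191,324:349]=True
m&=(P[...,2]>100)&(P[...,2]<160)
vv,uu=np.where(m); print(m.sum(),np.percentile(P[m][:,2],[5,25,50,75,95]).round(1),(uu.min()+uu.max())/2,(vv.min()+vv.max())/2)
A=np.c_[P[m][:,:2],np.ones(m.sum())]; print("plane",np.linalg.lstsq(A,P[m][:,2],rcond=None)[0])
r=cv2.minEnclosingCircle(P[m][:,:2].astype(np.float32)); print("circle",r)
c=cv2.fitEllipse(cv2.findContours(m.astype(np.uint8),cv2.RETR_EXTERNAL,cv2.CHAIN_APPROX_NONE)[0][0]); print(c)
print("lens centre", px("scene2",336.3,181.2,128.5), px("scene2",c[0][0],c[0][1],128.5))
b,g,rr=[im[...,i].astype(int) for i in range(3)]
mm=(rr>120)&(g<70)&(b<70)&(P[...,2]>60); print("collar",np.percentile(P[mm][:,2],[5,25,50,75,90,95]).round(1))
st=ctrl.get_state(); print(st["position"])
bm=(b>120)&(rr<70)&(P[...,2]>100); print("bar",np.percentile(P[bm][:,2],[5,25,50,75,95]).round(1), np.median(P[bm],0))
# other estimates of eye
for t,u,v in (("top3",196.2,196.3),("w10",259.8,223.7)): print(t,px(t,u,v,48))
E
```

```text
eye [574.09030474 107.04801962  48.        ] [576.09769639 105.57243238  49.62109244]
394 [120.3 124.  125.2 126.6 128.2] 336.0 181.0
plane [-1.91999843e-02  1.56295539e-02  1.34339539e+02]
circle ((566.2431030273438, 105.77742767333984), 33.04469680786133)
((336.0853576660156, 180.426513671875), (18.741750717163086, 25.465587615966797), 105.86265563964844)
lens centre [578.0192715  104.83129048 128.5       ] [575.62929854 105.15883481 128.5       ]
collar [123.5 126.3 127.1 127.9 128.5 128.9]
[496.8962196   75.24720194 141.89203181]
bar [135.1 139.9 141.1 141.8 143.6] [520.86932431  83.08067483 141.09793303]
top3 [571.11302261 106.35405426  48.        ]
w10 [574.18841361 108.23073706  48.        ]
```

```bash
python3 - <<'E'
from h import *
crop("top4",170,172,220,202,14,"top4b"); crop("scene2",310,160,360,210,12,"scene2b")
for z in (128.9,123.9): print(px("top4",190.5,194.7,z))
E
```

```text
[565.39289084 105.56607406 128.9       ]
[566.00448674 106.50553287 123.9       ]
```

View pics/top4b.png

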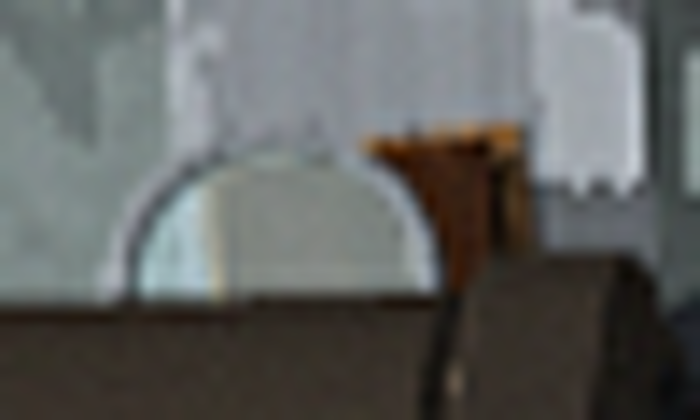

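View pics/scene2b.png

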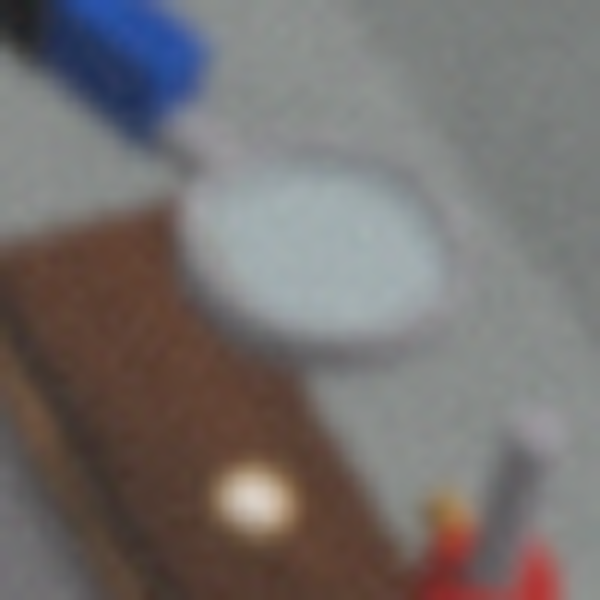

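```bash
python3 - <<'E'
from h import *
from scipy.optimize import least_squares
for tag,box in (("top4",(172,176,208,197)),("scene2",(318,165,356,196))):
    P=cloud(tag); im,d,K,M=load(tag)
    m=np.zeros(d.shape,bool); m[box[1]:box[3],box[0]:box[2]]=True; m&=(P[...,2]>112)&(P[...,2]<137)&(d>0)
    if tag=="top4": print(P[178:198,174:206,2].round(0).astype(int))
    else: print(P[166:194,320:354,2].round(0).astype(int))
E
```

```text
[[  -2   -1   -2    1    0   -1   -2   -1    7    6    7    4    1    6
     3    6    5    5    6    7    5    9    8    6    3    6    4    7
     4    6    1    7]
 [   0   -4   -1   -2    1   -1   -2    1    7    2    5 1021    3    4
     7    7    1    7    3    8    9    7    5    3   10    4    0    6
     6    5    4    6]
 [  -1   -4   -1   -1    1   -4   -4    2    3    4    6    4    6    2
     5    6    6    4    6    8    3    6    3    8    7    3    8    5
     8    5    5    8]
 [  -2   -2    2   -3   -4    0   -4    0    1    8    3    4    2  129
   129  128  127  129  127    7    8    7    8    5    9    3    3    6
    33   35   36   32]
 [  -2   -3   -2    0   -3    3   -1   -1    4    5  128  129  130  128
   129  127  128  127  130  127  128   30   33   32   35   34   48   48
  1021   48   47   34]
 [  -1   -3   -4   -4   -1   -1    0    4   -1  127  126  126  126  127
   125  125  125  126  126  131  130  127  126   46   50   48   49   48
    46   43   48   39]
 [   0    0   -3   -2   -2   -1   -3  129  129  129  126  125  124  126
   123  125  126  126  125
[... 5489 characters left out ...]
  46  46  46  49  46  45  47  46  46  47 118 119 120 122 123 124 124
  123 122 122 124 120 119 118  -1   1   0   0  -1  -2  -2   0  -1]
 [ 46  45  49  47  44  46  45  47  48  46  48  47  46  46 120 120 120 119
  122 122 119 119  -4  -2  -2   0  -2  -1  -3  -4  -4  -2  -1  -2]
 [ 46  47  47  48  45  48  48  46  46  45  48  47  45  47  48  -2   0  -1
   -2   0   2  -2  -1  -1   0  -1  -3  -1   0  -1  -2  -1   0  -3]
 [ 48  48  47  49  47  46  47  48  47  44  47  47  47  45  48  48  -2  -3
   -3  -1  -2  -2  -1  -2  -3   0  -2  -2  -1  -1  -2  -2  -3   0]
 [ 45  46  48  46  48  49  46  49  46  47  46  43  47  45  48  46  46  -2
   -2  -1  -1  -2  -2  -4  -2   0  -2  -2   0  -1  -2  -2  -1  -3]]
```

```bash
python3 - <<'E'
from h import *
from scipy.optimize import least_squares
top=[]
L={182:184,183:183,184:181,185:181,186:180,187:179,188:179,189:178,190:178,191:178,192:178}
Rr={182:194,183:196,184:197,185:198,186:199,187:200,188:200,189:200,190:200,191:200,192:200}
for r in L: top+= [(L[r]-.5,r),(Rr[r]+.5,r)]
for c in range(187,193): top.append((c,180.5))
sc=[]
for r,c in {172:342,173:344,174:345,175:346,176:347,177:347,178:348,179:348,180:348,181:348,182:348,183:348,184:347.5}.items(): sc.append((c+.5,r))
for r,c in {175:326,176:325,177:325,178:325,179:325,180:325}.items(): sc.append((c-.5,r))
for c in range(332,340): sc.append((c,170.5))
for tag,pts,z in (("top4",top,128.9),("scene2",sc,128.9)):
    X=np.array([px(tag,u,v,z)[:2] for u,v in pts])
    f=lambda p,R=28: np.hypot(X[:,0]-p[0],X[:,1]-p[1])-R
    s=least_squares(f,[571,107],loss="soft_l1"); print(tag,s.x.round(1),"rms",np.std(s.fun).round(2),s.fun.mean().round(2))
    s=least_squares(lambda p:f(p,p[2]),[571,107,28]); print("free",s.x.round(1))
# eye by brightness centroid
for tag,box,th in (("top3",(190,190,203,203),None),("scene0",(325,196,338,214),0),("scene2",(322,195,340,208),None),("w10",(245,212,275,238),None)):
    im,d,K,M=load(tag); g=im[...,0].astype(float); x0,y0,x1,y1=box; s=g[y0:y1,x0:x1]; w=np.clip(s-(s.min()+s.max())/2,0,None)
    v,u=np.mgrid[y0:y1,x0:x1]; uu,vv=(u*w).sum()/w.sum(),(v*w).sum()/w.sum(); print(tag,uu.round(2),vv.round(2),px(tag,uu,vv,48 if tag!="scene0" else 27).round(1))
lens()
E
```

```text
top4 [570.4 108.8] rms 0.7 -0.24
free [571.6 108.9  27.1]
scene2 [572.1 107.5] rms 0.5 -0.04
free [572.  107.6  27.9]
top3 195.71 195.83 [572.3 107.6  48. ]
scene0 332.84 202.35 [561.5 119.2  27. ]
scene2 331.16 200.94 [571.8 107.8  48. ]
w10 259.21 223.69 [574.2 107.7  48. ]
lens [571.6 109.2 123.9] err world [ 0.  -1.9 -0.4] tool cm [-0.17 -0.08  0.04] loupe z [-1.8e-03  4.0e-04  1.0e+00] t 16.05 qdmax 0.003 open 15.6 F [-0.6 -0.3 -2.5]
```

drive_tool([
  [1,[-0.08,0,0.02],0],
  [1,[0,0,0],0],
  [1,[0,0,0],0],
  [1,[0,0,0],0],
])

```text
time_s: 16.38
position: [497.2, 76.4, 141.6]
ee_rot: [0.007, 0.538, 0.843, 0.005]
wrist_force: [0.7, -0.1, -1.3]
opening: 0.165
```

```bash
python3 - <<'E'
from h import *
lens(); grab("scene","scene3"); lens(); grab("top","top5")
lens()
P=cloud("top5"); m=np.zeros(P.shape[:2],bool); m[150:162,185:196]=1
b,g,r=[load("top5")[0][...,i].astype(int) for i in range(3)]
mm=m&(r>120)&(g<70)&(b<70); print("collar",np.median(P[mm],0).round(1))
E
```

```text
lens [571.8 110.5 123.6] err world [-0.2 -3.2 -0.1] tool cm [-0.28 -0.15  0.01] loupe z [-1.7e-03  3.0e-04  1.0e+00] t 16.38 qdmax 0.0062 open 15.7 F [ 0.7 -0.1 -1.3]
lens [571.8 110.5 123.6] err world [-0.2 -3.2 -0.1] tool cm [-0.28 -0.15  0.01] loupe z [-1.8e-03  3.0e-04  1.0e+00] t 16.43 qdmax 0.0031 open 15.8 F [-1.2  0.6 -1. ]
lens [571.8 110.4 123.6] err world [-0.2 -3.1 -0.1] tool cm [-0.27 -0.15  0.01] loupe z [-1.8e-03  3.0e-04  1.0e+00] t 16.48 qdmax 0.0037 open 15.9 F [ 1.1  0.6 -0.6]
collar [654.2 110.5 128. ]
```

View pics/scene3.png

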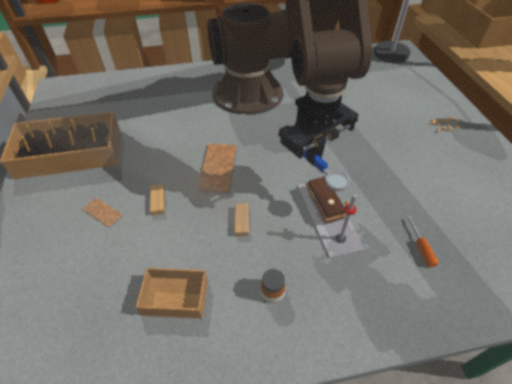

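drive_tool([
  [1,[-0.26,-0.08,0.01],0],
  [1,[-0.06,-0.02,0],0],
])

```text
time_s: 16.65
position: [497.7, 72.8, 141.5]
ee_rot: [0.008, 0.538, 0.843, 0.005]
wrist_force: [-0.0, 0.0, -1.0]
opening: 0.166
```

```bash
python3 - <<'E'
from h import *
lens(); grab("scene","scene4"); lens(); grab("top","top6"); lens(); grab("top","top7"); lens()
E
```

```text
lens [572.3 107.  123.5] err world [-0.7  0.3 -0. ] tool cm [ 0.05 -0.05  0.  ] loupe z [-1.8e-03  3.0e-04  1.0e+00] t 16.65 qdmax 0.0093 open 15.8 F [-0.  0. -1.]
lens [572.3 106.9 123.5] err world [-0.7  0.4 -0. ] tool cm [ 0.06 -0.04  0.  ] loupe z [-1.7e-03  3.0e-04  1.0e+00] t 16.7 qdmax 0.0068 open 16.1 F [ 0.8 -0.4 -0.7]
lens [572.3 107.  123.5] err world [-0.7  0.3 -0. ] tool cm [ 0.05 -0.05  0.  ] loupe z [-1.8e-03  3.0e-04  1.0e+00] t 16.75 qdmax 0.0045 open 15.7 F [ 0.5 -0.4 -1.5]
lens [572.3 107.1 123.5] err world [-0.7  0.2 -0. ] tool cm [ 0.05 -0.05  0.  ] loupe z [-1.8e-03  3.0e-04  1.0e+00] t 16.8 qdmax 0.0022 open 15.5 F [-0.3 -0.5 -0.8]
```

```bash
python3 - <<'E'
from h import *
P=cloud("scene4"); m=np.zeros(P.shape[:2],bool); m[165:196,318:356]=1; m&=(P[...,2]>125)&(P[...,2]<131)
vv,uu=np.where(m); print(uu.min(),uu.max(),vv.min(),vv.max())
lens()
from plant import sign_off
print(sign_off())
E
```

```text
318 348 167 189
lens [572.3 107.1 123.5] err world [-0.7  0.2 -0. ] tool cm [ 0.05 -0.05  0.  ] loupe z [-1.8e-03  3.0e-04  1.0e+00] t 16.8 qdmax 0.0022 open 15.5 F [-0.3 -0.5 -0.8]
the job is handed in; nothing more can be done
None
```

I laid the middle-sized cork separator on the lower blank and stacked the other blank on it, pearl eye up. I then gripped the loupe, held it over the eye and handed in at about 17 s.

- **Stack:** in the top camera, the separator and upper blank centres agree with the lower blank to within about 1.5 mm. All three lie at about 6.7° in the world frame.
- **Loupe position:** from the arm pose, the lens is at (572.3, 107.1, 123.5) mm. The pearl eye is at about (572, 107.6) mm.
- **Loupe height:** I put the collar's centre at about 123.5 mm. The lens frame and collar tops also read within about 0.5 mm of each other in the images.
- **Level and still:** tilt was about 0.1°, the joints were at rest (0.002 rad/s), and the lens was well clear of post and stack.
- **Disagreement:** the scene camera placed the lens up to 2 mm further towards −y than the arm pose did. The wrist camera placed the eye about 2 mm further towards +x than the other cameras. I did not refit the lens after the last small correction.
- **Force:** the largest force I read at the wrist was about 30 N, briefly, while setting down the separator.

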